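# Reload the label-roll stand on the algae bench

## Task

Clear the empty cardboard cores off the stand's spindles into the blue tray and fit every full label roll on the bench onto a spindle of its own, pushed fully down. When all of that is done, lay the retaining bar by its red grip centrally across the two blue supports, down in both saddles, and last of all turn the black dial so that its white pointer looks at the green tab. Leave the bottle, the jar and the tube rack where they are, and let go of everything.

Things in the scene. Friction and masses are not known exactly. Their poses are not given: they have to be found in the camera images.
- stand: fixed stand: aluminium plate 90 (x) x 300 (y) x 15 mm; three upright steel spindles along its y axis (y = -75, 0, +75 mm), a blue support post at each end (y = 110 to 145 mm either way, 45 mm in x). Origin: centre of the plate's underside. Each post ends in a saddle open upward and inward: floor 97 mm up, 33 mm wide in x, closed outward at y = 139 mm; walls 14 mm high.
- spindle0 (a point): foot of a spindle, on the plate's top (15 mm above the table); same axes as the stand. The spindle is 20 mm in diameter and 75 mm tall, tapering to 8 mm over its last 12 mm.
- spindle1 (a point): foot of a spindle, on the plate's top (15 mm above the table); same axes as the stand. The spindle is 20 mm in diameter and 75 mm tall, tapering to 8 mm over its last 12 mm.
- spindle2 (a point): foot of a spindle, on the plate's top (15 mm above the table); same axes as the stand. The spindle is 20 mm in diameter and 75 mm tall, tapering to 8 mm over its last 12 mm.
- saddle_mid (a point): point midway between the two saddles at the height of their floors (97 mm above the table); same axes as the stand, y runs from post to post. The bar's origin comes here.
- core0: empty cardboard core left on a spindle: tube 32 mm outside, 25 mm inside, 60 mm tall, 30 g. Origin: centre of its underside, z along its axis. May be absent.
- core1: empty cardboard core left on a spindle: tube 32 mm outside, 25 mm inside, 60 mm tall, 30 g. Origin: centre of its underside, z along its axis. May be absent.
- core2: empty cardboard core left on a spindle: tube 32 mm outside, 25 mm inside, 60 mm tall, 30 g. Origin: centre of its underside, z along its axis. May be absent.
- roll_a: full roll of labels, white, wound on a cardboard core, standing upright: 56 mm diameter, 60 mm tall, straight bore 25 mm through its length, 180 g. Origin: centre of its underside, z up its axis. May be absent.
- roll_b: full roll of labels, green, wound on a cardboard core, standing upright: 56 mm diameter, 60 mm tall, straight bore 25 mm through its length, 180 g. Origin: centre of its underside, z up its axis. May be absent.
- roll_c: full roll of labels, yellow, wound on a cardboard core, standing upright: 56 mm diameter, 60 mm tall, straight bore 25 mm through its length, 180 g. Origin: centre of its underside, z up its axis. May be absent.
- roll_a_mid (a point): centre of the roll, 30 mm up its axis from the underside
- roll_b_mid (a point): centre of the roll, 30 mm up its axis from the underside
- roll_c_mid (a point): centre of the roll, 30 mm up its axis from the underside
- bar: retaining bar, aluminium flat 25 (x) x 262 (y) x 12 (z) mm with a red grip block in the middle of its top, 16 (x) x 50 (y) mm, reaching from 12 to 66 mm above the underside; 250 g. Origin: centre of its underside. It may be laid either way round.
- tray: fixed blue open tray for empty cores, 170 (x) x 130 (y) x 45 mm outside, walls and floor 4 to 5 mm. Origin: centre of its underside.
- dial (a joint): angle of the dial, rad, 0 to 3.6, growing clockwise seen from above; it turns stiffly and stays where left. At 0 the pointer looks roughly towards the robot (-x).
- dial_grip (a point): where to grip the black dial: on its axis, 81 mm above the table; turns with it. The grip is an upright bar 52 (x) x 14 (y) mm, 59 to 91 mm above the table, over a disc of 60 mm diameter; its white pointer line points along this point's -x. It sits on a white scale in the middle of the top of a fixed grey box 130 x 130 x 50 mm.
- dial_pointer (a point): tip of the white pointer, 30 mm from the dial's axis
- mark (a joint): angle of the green tab on the scale, rad, counted like the dial's: when both values are equal the pointer looks at the tab. It is set for each job and cannot be moved.
- mark_point (a point): point 30 mm from the dial's axis, towards the green tab (18 x 7 mm, lying on the scale just outside the dial), where the pointer's tip must come
- spray: bystander: white bottle with blue cap, 60 mm diameter, 120 mm tall; leave alone
- jar: bystander: grey jar with black lid, 70 mm diameter, 75 mm tall; leave alone
- tube_rack: bystander: wire rack of culture tubes, 74 x 108 x 103 mm; leave alone

How it is judged:
On the way, in this order (a step that is already met when the one before it is completed fails the run):
1. every empty core is in the tray and every full roll is fully down on a spindle (((horizontal distance between roll_a_mid and spindle0 below 0.005 m and z of roll_a_mid in the frame of spindle0 between 0.026 and 0.034 m) or (horizontal distance between roll_a_mid and spindle1 below 0.005 m and z of roll_a_mid in the frame of spindle1 between 0.026 and 0.034 m) or (horizontal distance between roll_a_mid and spindle2 below 0.005 m and z of roll_a_mid in the frame of spindle2 between 0.026 and 0.034 m)) and ((horizontal distance between roll_b_mid and spindle0 below 0.005 m and z of roll_b_mid in the frame of spindle0 between 0.026 and 0.034 m) or (horizontal distance between roll_b_mid and spindle1 below 0.005 m and z of roll_b_mid in the frame of spindle1 between 0.026 and 0.034 m) or (horizontal distance between roll_b_mid and spindle2 below 0.005 m and z of roll_b_mid in the frame of spindle2 between 0.026 and 0.034 m)) and ((horizontal distance between roll_c_mid and spindle0 below 0.005 m and z of roll_c_mid in the frame of spindle0 between 0.026 and 0.034 m) or (horizontal distance between roll_c_mid and spindle1 below 0.005 m and z of roll_c_mid in the frame of spindle1 between 0.026 and 0.034 m) or (horizontal distance between roll_c_mid and spindle2 below 0.005 m and z of roll_c_mid in the frame of spindle2 between 0.026 and 0.034 m)) and x of core0 in the frame of tray between -0.081 and 0.081 m and y of core0 in the frame of tray between -0.061 and 0.061 m and z of core0 in the frame of tray between 0 and 0.068 m and x of core1 in the frame of tray between -0.081 and 0.081 m and y of core1 in the frame of tray between -0.061 and 0.061 m and z of core1 in the frame of tray between 0 and 0.068 m and x of core2 in the frame of tray between -0.081 and 0.081 m and y of core2 in the frame of tray between -0.061 and 0.061 m and z of core2 in the frame of tray between 0 and 0.068 m), for 0.2 s.
2. then the retaining bar lies in both saddles (x of bar in the frame of saddle_mid between -0.008 and 0.008 m and y of bar in the frame of saddle_mid between -0.012 and 0.012 m and z of bar in the frame of saddle_mid between -0.004 and 0.004 m and angle between bar's own z axis and vertical below 0.06 rad and contact force between bar and the fingers below 0.1 N), for 0.2 s.
3. then the dial's pointer looks at the green tab (distance between dial_pointer and mark_point below 0.0042 m), for 0.2 s.
At the end, for the whole second after the job is handed in: All cores in the tray; all rolls on spindles, within 5 mm of the axis and 4 mm of fully down; bar within 4 mm of the saddle floors, 12 mm of the middle along and 8 mm across the stand, level to 0.06 rad; pointer tip within 4.2 mm (8 degrees) of the tab's point; all at rest, released (all of step 1 and x of bar in the frame of saddle_mid between -0.008 and 0.008 m and y of bar in the frame of saddle_mid between -0.012 and 0.012 m and z of bar in the frame of saddle_mid between -0.004 and 0.004 m and angle between bar's own z axis and vertical below 0.06 rad and distance between dial_pointer and mark_point below 0.0042 m and linear speed of each of roll_a, roll_b, roll_c, core0, core1, core2, bar below 0.03 m/s); the robot touches nothing.
It fails at once if the spray is knocked over or pushed more than 40 mm (distance of spray from where it was at the start of the episode above 0.04 m or angle between spray's own z axis and vertical above 0.5 rad).
It fails at once if the jar is knocked over or pushed more than 40 mm (distance of jar from where it was at the start of the episode above 0.04 m or angle between jar's own z axis and vertical above 0.5 rad).
It fails at once if the tube_rack is knocked over or pushed more than 40 mm (distance of tube_rack from where it was at the start of the episode above 0.04 m or angle between tube_rack's own z axis and vertical above 0.5 rad).
Of core0, core1, core2 only 2 to 3 are there at a start; the rules pass over those that are not, and their reading is None.
Of roll_a, roll_b, roll_c only 2 to 3 are there at a start; the rules pass over those that are not, and their reading is None.
At some moment in a run one of roll_a, roll_b, roll_c, bar may be knocked a few centimetres aside while the robot is not near it.
It also fails if it takes over 210 s, if anything falls off the work surface, if the arm or the gripper's body presses on something with over 40 N, if the wrist force passes 120 N, or if a joint passes its speed limit or range.

## Robot

A 6-joint arm with a two-finger parallel gripper is mounted at the origin on the work surface. World frame = base frame: x ahead of the robot, y to its left, z up, the work surface at z = 0. Lengths are in m, angles in rad, forces in N, time in s.
With the tool pointing down it reaches from about 0.325 to 0.775 m from the base axis. Payload 5.5 kg.
Tool frame: the origin (TCP) lies on the centre line of the jaws, within the pads' length; the fingertips stand 14 mm ahead of it and the grasp point (between the pads) lies 5 mm behind it; z points along the fingers, y is the line along which they close (so a half turn about z gives the same grasp; the last joint's range is limited). The gripper opens to 85 mm and grips with 20 to 120 N. Pads are 22 mm wide; open, the fingers measure 114 mm over their backs; the gripper's body (76 mm by 85 mm) begins 54 mm behind the grasp point. The pads swing forward as they close: fully open they stand 13 mm farther back than shut.
Start: joints at [-1.398, 0.091, 1.231, -0, 1.82, -0.057], TCP at [0.137, -0.584, 0.245] pointing down, gripper open.
Joint ranges: [-2.87, 2.87], [-0.86, 2.18], [0.17, 2.46], [-1.51, 4.65], [0.06, 2.69], [-2.65, 2.65]. Speed limits (rad/s): [2.57, 2.57, 3.01, 3.14, 3.14, 3.14].

## Interface

Orientations are given as a unit quaternion [x, y, z, w].
In Python, from workcell import monitor, imaging, ticket, finder gives the robot as it stands. The module is installed in compiled form; this text tells all that it offers.
- The arm moves only by the shell command python3 -m inch 'ROWS' [FORCE]. ROWS is JSON, a list of rows, each an object with "travel": the shift along the tool's x, y, z as a fraction of full scale, a list of three; "twist": the turn about the tool's z as a fraction of full scale; "grip": the opening, from -1 (shut) to 1 (fully open). A call has 1 to 5 rows; each row is the pose to reach, as a shift and turn from the pose commanded when the call began, along the tool's axes at that moment, turning the shorter way round; what a row does not reach only later rows make up. Full scale, the value 1, is 300 mm for a shift and 180 degrees for a turn. A row lasts 1/10 s, in which the tool goes at most 50 mm and 8.59 degrees, less where a joint would pass 70% of its speed; a pose out of reach is approached as far as the arm can. A call with a number of a shift or a turn outside -1 to 1 is refused whole. A call with a gripper value outside its range is refused whole. The fingers move at their own pace and stop on an object; FORCE is the grip in N (left out, the last holds). Time passes only in rows, so rows that repeat a pose let the fingers close. It gives the time, the measured TCP pose, the force, the opening and the grip force at its end, in the units of the state.
- monitor.state(): the state, without advancing time (a new reading comes with each control period).
- imaging.read_camera(name): name is "scene" or "top"; returns a dict with "pixels" (420x560x3 uint8, blue, green, red), "fovy" (degrees; the focal length in pixels is half the picture's height over the tangent of half this angle, whatever the lens; pixels are square), "cx", "cy" (the principal point, pixels), "k1" (the pictures are not rectified: a ray, as slopes to the right and down, at radius r is drawn at 1 + k1 r^2 times it, then the intrinsics apply), "rvec" (rotation vector, rad) and "tvec" (3), from world to camera coordinates, as OpenCV has them. Camera axes: x right, y down, z forward; pixel columns grow to the right and rows downward; lengths in m; the calibration is good to about 2 mm. A picture is of the moment at which its call begins. There is no depth.
- ticket.sign_off(): hands the job in; it is judged then, once.
Trained networks look in a picture, given as the dict that the camera call returned (one of the last four; its "shot" number tells which), for a name from the list of things; names that differ only in an ending like _2 or _b are one class to them, and where a whole thing is asked for, a point or a joint stands for the part that bears it (a point fixed in the world has none). Each returns a list of dicts, best first, with "conf" (0 to 1); they miss things now and then, are a little off and sometimes report something else, mostly with a low value. They report only what shows in the picture. A call takes as long as a camera call.
- finder.look_for(label, picture): "xy" ([column, row] in pixels, amid what is visible of it).
- finder.tip_of(label, picture): "xy" ([column, row] in pixels: a listed point, or the origin of a listed thing).
The state is a dict: "time_s": time; "qpos": joint angles; "dq": joint speeds; "tau": joint torques, N m; "position": TCP position; "ee_rot": TCP orientation; "ft_force": force on the tool from outside, world axes, zero at the start; "wrist_torque": the same for the moment, N m; "gripper_width": finger opening in m; "finger_force": force on a finger pad.
Only numpy, scipy, OpenCV 4.12 (cv2) and the standard library are available. Lean on these libraries where they do the work, as an engineer would, in place of code of your own. Each camera call takes 0.05 s, during which the arm holds its last target. There are 200 camera calls.

## Working session

There is one attempt and no reset: what is moved stays moved. The work goes in short steps, Python scripts to look and compute and a shell command to move; the robot and the scene stay as the last step left them, time stands still between calls to the robot, and variables do not carry over. Pictures are saved under pics/ and viewed, at most 14 in all, crops included, and the job is handed in when it is done.

```bash
mkdir -p pics; cat > h.py <<'E'
import numpy as np, cv2, json
from workcell import monitor, imaging, ticket, finder
from scipy.spatial.transform import Rotation as R
def K(p):
    f=p["pixels"].shape[0]/2/np.tan(np.radians(p["fovy"])/2)
    return np.array([[f,0,p["cx"]],[0,f,p["cy"]],[0,0,1]]),np.array([p["k1"],0,0,0,0.])
def ray(p,xy):
    k,d=K(p); u=cv2.undistortPoints(np.array([[xy]],float),k,d)[0,0]
    M=cv2.Rodrigues(np.array(p["rvec"],float))[0]; t=np.array(p["tvec"],float).ravel()
    return -M.T@t, M.T@np.array([u[0],u[1],1])
def at_z(p,xy,z):
    o,v=ray(p,xy); return o+v*(z-o[2])/v[2]
def proj(p,X):
    k,d=K(p); return cv2.projectPoints(np.array([X],float),np.array(p["rvec"],float),np.array(p["tvec"],float),k,d)[0][0,0]
def tri(ps,xys):
    A=np.zeros((3,3));b=np.zeros(3)
    for p,xy in zip(ps,xys):
        o,v=ray(p,xy);v=v/np.linalg.norm(v);P=np.eye(3)-np.outer(v,v);A+=P;b+=P@o
    return np.linalg.solve(A,b)
def cams(): return imaging.read_camera("scene"),imaging.read_camera("top")
def go(x,y,z,yaw=None):
    """print the travel (and twist) from the present pose to world x,y,z; yaw=world angle of the closing line, deg"""
    s=monitor.state(); r=R.from_quat(s["ee_rot"]); t=r.inv().apply(np.array([x,y,z])-s["position"])/0.3
    Y=r.as_matrix()[:,1]; cur=np.degrees(np.arctan2(Y[1],Y[0]))
    tw=None
    if yaw is not None:
        d=(yaw-cur+90)%180-90; tw=-d/180   # tool z down
    print("travel",np.round(t,4),"twist",tw,"yaw now",round(cur,1),"pos",np.round(s["position"],4),"t",s["time_s"])
E
cat > look.py <<'E'
from h import *
s,t=cams()
cv2.imwrite("pics/s0.png",s["pixels"]);cv2.imwrite("pics/t0.png",t["pixels"])
for n in "stand spindle0 saddle_mid core0 roll_a roll_a_mid bar tray dial_grip dial_pointer mark_point spray jar tube_rack".split():
    for nm,p in (("s",s),("t",t)):
        print(n,nm,[(np.round(d["xy"]).astype(int).tolist(),round(d["conf"],2)) for d in finder.tip_of(n,p)][:5])
st=monitor.state(); print(st)
for p in(s,t): print(p["fovy"],p["cx"],p["cy"],p["k1"],ray(p,(280,210)))
E
python3 look.py
```

```text
stand s [([236, 222], 0.82)]
stand t [([318, 203], 0.64)]
spindle0 s [([263, 310], 0.69), ([240, 220], 0.66), ([217, 204], 0.63), ([259, 240], 0.58)]
spindle0 t [([290, 195], 0.91), ([317, 200], 0.79), ([347, 204], 0.74), ([152, 189], 0.58)]
saddle_mid s [([236, 196], 0.88), ([240, 223], 0.33)]
saddle_mid t [([326, 192], 0.83)]
core0 s [([238, 217], 0.76), ([264, 238], 0.59)]
core0 t [([293, 197], 0.54), ([319, 199], 0.49)]
roll_a s [([434, 278], 0.97), ([369, 235], 0.72)]
roll_a t [([226, 266], 0.78), ([160, 256], 0.61), ([318, 201], 0.16)]
roll_a_mid s [([265, 307], 0.28)]
roll_a_mid t []
bar s [([293, 192], 0.97)]
bar t [([316, 260], 0.95)]
tray s [([228, 139], 0.79)]
tray t [([420, 278], 0.71), ([443, 200], 0.61)]
dial_grip s [([159, 141], 0.94)]
dial_grip t [([441, 201], 0.67)]
dial_pointer s [([174, 146], 0.67)]
dial_pointer t [([435, 215], 0.58)]
mark_point s []
mark_point t [([432, 193], 0.45), ([154, 191], 0.19)]
spray s [([161, 248], 0.77)]
spray t [([352, 138], 0.58), ([294, 196], 0.32)]
jar s [([267, 310], 0.89)]
jar t [([317, 202], 0.62), ([244, 157], 0.57), ([318, 199],
[... 402 characters left out ...]
    7.57355265e-04, -3.19169203e-05]), 'position': array([ 0.13667208, -0.58424689,  0.2452857 ]), 'ee_rot': array([9.93406389e-01, 1.14646181e-01, 4.64365515e-07, 1.18013448e-05]), 'ft_force': array([0.50547661, 0.15830278, 0.48840696]), 'wrist_torque': array([-0.01160801,  0.01677798,  0.01122047]), 'finger_force': 0.0, 'gripper_width': 0.085612818962197}
49.43471787522131 280.02397762173877 206.82407531928183 -0.15393813431599493 (array([1.09355449, 0.54929102, 0.79347039]), array([-0.53334479, -0.46957399, -0.70362779]))
43.063947856040365 285.01405899191525 212.259209466859 -0.16298265168343734 (array([0.31138328, 0.0649235 , 1.41362243]), array([ 0.18170122,  0.0144924 , -0.98330128]))
```

View pics/s0.png

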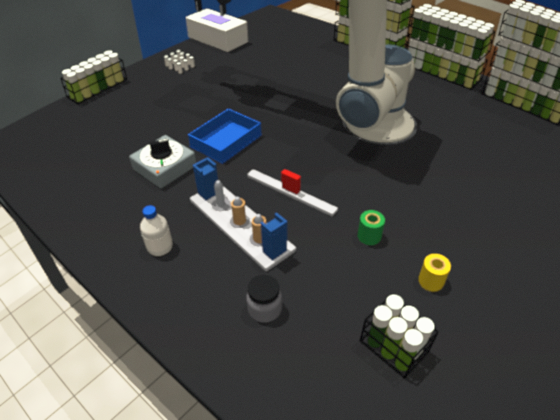

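View pics/t0.png

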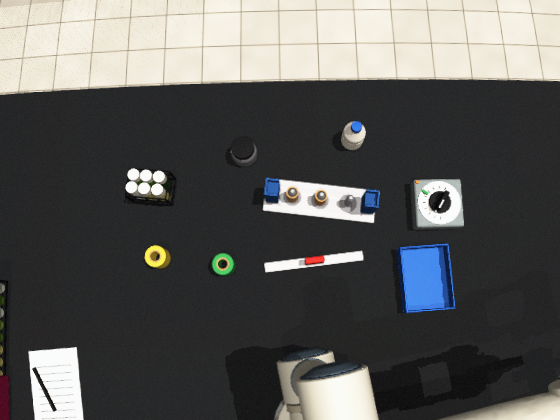

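The scene view shows two cores on spindles at (238,212) and (259,230), and the far spindle at (219,195) is empty. The green roll is at (371,228), the yellow roll at (435,273), the bar at (292,190), the tray at (225,135) and the dial at (162,155). The top view agrees: stand (320,202), bar (314,260), rolls (223,264) and (157,257), tray (427,278), dial (439,202). There is no white roll.

Next I fit metric poses by triangulating and fitting the stand.

```bash
cat > meas.py <<'E'
from h import *
from scipy.optimize import least_squares
def blobs(p,lo,hi,mn=20):
    m=cv2.inRange(cv2.cvtColor(p["pixels"],cv2.COLOR_BGR2HSV),lo,hi)
    n,l,s,c=cv2.connectedComponentsWithStats(m)
    return sorted([(int(s[i,4]),np.round(c[i],1).tolist(),s[i,:4].tolist()) for i in range(1,n) if s[i,4]>=mn],reverse=True)[:5]
s,t=cams()
for n,z in (("roll_a",0),("core0",.015),("bar",0),("tray",0),("dial_grip",.081),("dial_pointer",None),("mark_point",None),("spindle0",.015),("saddle_mid",.097),("stand",0)):
    for nm,p in (("s",s),("t",t)):
        for d in finder.tip_of(n,p):
            if d["conf"]>.3: print(n,nm,round(d["conf"],2),np.round(d["xy"],1),np.round(at_z(p,d["xy"],.059 if z is None else z),4)[:2])
for nm,p in (("s",s),("t",t)):
    print(nm,"red",blobs(p,(0,150,60),(8,255,255)),"\n blue",blobs(p,(105,150,40),(125,255,255)))
    print(" green",blobs(p,(45,100,40),(80,255,255)),"\n yel",blobs(p,(20,150,80),(32,255,255)))
def sheet(name,p,box,k):
    x,y,w,h=box; return cv2.resize(p["pixels"][y:y+h,x:x+w],None,fx=k,fy=k,interpolation=cv2.INTER_CUBIC)
a=sheet("",t,(255,170,220,150),3); b=sheet("",s,(120,100,220,170),3)
a=a[:300];b=b[:]
cv2.imwrite("pics/a1.png",sheet("",t,(258,170,210,140),3.8)); cv2.imwrite("pics/b1.png",sheet("",s,(120,110,220,165),3.6))
E
python3 meas.py
```

```text
roll_a s 0.91 [434.6 280.9] [0.441  0.4185]
roll_a s 0.84 [368.3 234.5] [0.4199 0.2319]
roll_a t 0.75 [351.8 139.3] [ 0.7679 -0.1176]
roll_a t 0.68 [226.7 264.9] [0.4272 0.2306]
roll_a t 0.57 [157.7 256.3] [0.4534 0.4177]
core0 s 0.81 [238.1 219.6] [ 0.5925 -0.0251]
core0 s 0.62 [259.5 236.1] [0.5983 0.0495]
core0 t 0.63 [292.5 196.9] [0.6048 0.0513]
core0 t 0.45 [320.5 201.2] [ 0.5914 -0.0235]
bar t 0.61 [224.  260.4] [0.4393 0.2378]
bar t 0.58 [313.  260.7] [0.4336 0.0007]
tray s 0.83 [229.2 139.4] [ 0.3647 -0.2888]
tray s 0.69 [260.8 237.4] [0.5898 0.045 ]
tray t 0.91 [422.2 280.2] [ 0.3737 -0.2897]
dial_grip s 0.59 [157.7 143.1] [ 0.5725 -0.3404]
dial_grip t 0.59 [440.2 202.3] [ 0.5685 -0.3294]
dial_pointer s 0.77 [174.6 146.5] [ 0.5364 -0.3187]
dial_pointer s 0.74 [238.5 195.9] [ 0.5644 -0.0469]
dial_pointer t 0.77 [436.8 214.1] [ 0.5416 -0.3244]
mark_point t 0.41 [429.5 194.7] [ 0.5937 -0.3086]
spindle0 s 0.98 [259.  239.2] [0.6061 0.0551]
spindle0 s 0.84 [219.4 203.3] [ 0.5825 -0.1   ]
spindle0 s 0.63 [240.  220.6] [ 0.592  -0.0193]
spindle0 t 0.94 [346.4 204.1] [ 0.5819 -0.09
[... 524 characters left out ...]
 3.2], [528, 0, 32, 11])]
 green [(668, [370.4, 228.4], [357, 209, 29, 37]), (114, [419.3, 34.2], [412, 29, 16, 12]), (111, [421.2, 24.8], [413, 20, 17, 11]), (105, [444.6, 42.5], [437, 36, 16, 13]), (96, [446.6, 32.8], [439, 28, 16, 11])] 
 yel [(899, [433.9, 272.1], [418, 253, 33, 39])]
t red [(135, [314.0, 259.4], [305, 255, 19, 10])] 
 blue [(3500, [425.5, 277.8], [397, 243, 59, 70]), (354, [370.3, 200.8], [361, 189, 19, 24]), (329, [271.2, 189.4], [263, 178, 16, 24]), (94, [356.1, 126.3], [351, 121, 11, 12])]
 green [(314, [223.6, 264.5], [211, 253, 25, 23]), (25, [220.3, 262.6], [218, 260, 7, 8])] 
 yel [(354, [157.7, 256.8], [144, 245, 27, 23]), (44, [153.6, 255.7], [151, 252, 7, 9])]
```

View pics/a1.png

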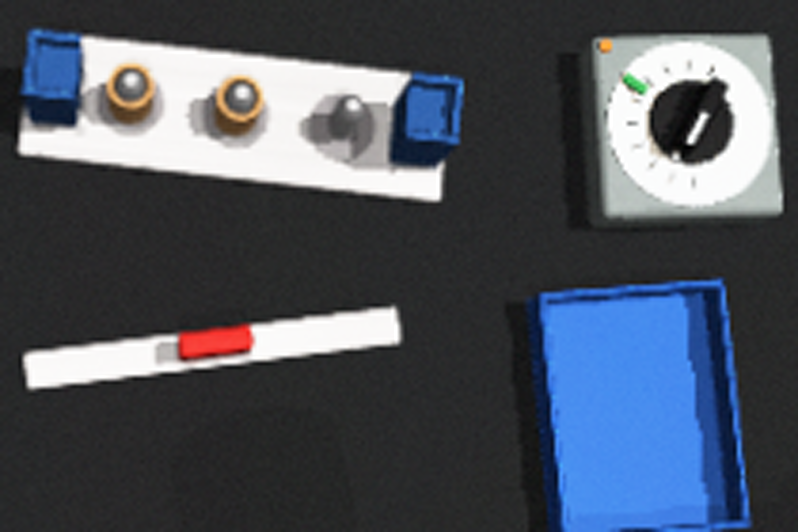

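View pics/b1.png

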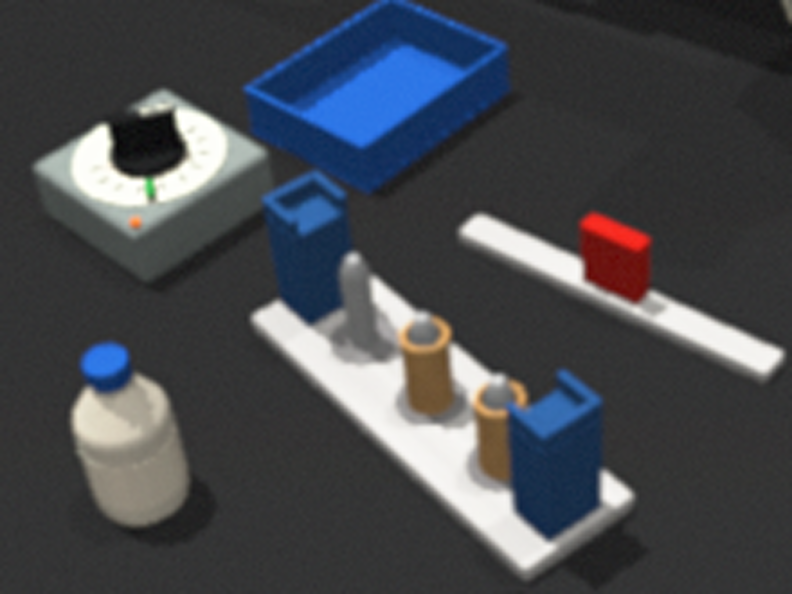

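Crop a1 shows the spindle tips at (292,191), (321.4,194.2) and (350.6,197.1) in full pixels. The green tab is at (424.8,191.6), with the dial pointer toward lower left. In b1 the tips are at (217.8,181.4), (237.8,198.6) and (258.9,215.6), the tab is at (161.7,162), and the bar's red grip top runs (282,170)–(300,175). I triangulate from these next.

```bash
cat > m2.py <<'E'
from h import *
s,t=cams()
A=lambda x,y:(258+x/3.8,170+y/3.8); B=lambda x,y:(120+x/3.6,110+y/3.6)
for n,a,b,z in (("sp_left",(129,80),(500,380),.090),("sp_mid",(241,92),(424,319),.090),("sp_right",(352,103),(352,257),.090),
  ("tab",(634,82),(150,188),.051),("griptop ctr",(216,340),(616,231),.066),
  ("barendL",(22,372),(776,367),.006),("barendR",(398,325),(469,224),.006),
  ("grip near",None,None,0)):
    if a is None: continue
    a=A(*a);b=B(*b)
    print(n,np.round(tri([t,s],[a,b]),4),"t",np.round(at_z(t,a,z),4)[:2],"s",np.round(at_z(s,b,z),4)[:2])
for n,c in (("disc c",(690,122)),):print(n,at_z(t,A(*c),.059))
for n,c in (("wl0",(705,115)),("wl1",(690,142))):print(n,at_z(t,A(*c),.091))
for n,c in (("box",(597,37)),("box",(770,37)),("box",(782,212)),("box",(606,217))):print(n,at_z(t,A(*c),.05)[:2])
for n,c in (("trayrim",(540,292)),("",(722,282)),("",(748,524)),("",(553,532))):print(n,at_z(t,A(*c),.045)[:2])
for n,c in (("trayrim s",(245,92)),("",(394,0)),("",(508,48)),("",(370,150))):print(n,at_z(s,B(*c),.045)[:2])
# rolls: top circle from colour
for n,lo,hi in (("green",(45,80,30),(85,255,255)),("yel",(18,120,60),(34,255,255))):
    m=cv2.inRange(cv2.cvtColor(t["pixels"][225:300,120:250],cv2.COLOR_BGR2HSV),lo,hi)
    c=max(cv2.findContours(m,0,1)[0],key=cv2.contourArea);h=cv2.convexHull(c)
    print(n,cv2.minEnclosingCircle(c))
    e=cv2.fitEllipse(h); xy=(e[0][0]+120,e[0][1]+225);print(e,at_z(t,xy,.06)[:2],at_z(t,xy,.05)[:2])
k=6;im=np.vstack([cv2.resize(t["pixels"][240:285,135:245],None,fx=k,fy=k),cv2.resize(s["pixels"][200:300,345:455],None,fx=k,fy=k)[:330]])
cv2.imwrite("pics/r.png",im)
go(.42,.23,.15,0)
E
python3 m2.py
```

```text
sp_left [0.6034 0.0544 0.0896] t [0.6043 0.0531] s [0.6028 0.0561]
sp_mid [ 0.5936 -0.0203  0.0878] t [ 0.5944 -0.0217] s [ 0.5942 -0.0167]
sp_right [ 0.5841 -0.0946  0.0912] t [ 0.5853 -0.0958] s [ 0.5826 -0.0945]
tab [ 0.6016 -0.296   0.0569] t [ 0.6041 -0.2988] s [ 0.5969 -0.301 ]
griptop ctr [0.4298 0.0005 0.0654] t [ 0.4309 -0.0011] s [0.4295 0.0027]
barendL [0.4163 0.1322 0.008 ] t [0.4169 0.1316] s [0.414  0.1318]
barendR [ 0.4424 -0.1301  0.0091] t [ 0.4435 -0.1317] s [ 0.4391 -0.1314]
disc c [ 0.57334963 -0.33424514  0.059     ]
wl0 [ 0.57175874 -0.33558515  0.091     ]
wl1 [ 0.55344876 -0.32379284  0.091     ]
box [ 0.63696295 -0.27502676]
box [ 0.63483605 -0.39956823]
box [ 0.51021543 -0.39790496]
box [ 0.5098625  -0.27292847]
trayrim [ 0.45989341 -0.22505464]
 [ 0.4632652  -0.35305563]
 [ 0.2973174  -0.36082606]
 [ 0.29705555 -0.22572276]
trayrim s [ 0.46766603 -0.34573053]
 [ 0.29855632 -0.34996227]
 [ 0.29040447 -0.22651486]
 [ 0.45669689 -0.21438812]
green ((103.1451644897461, 39.564517974853516), 12.657533645629883)
((103.15787506103516, 39.22093963623047), (22.94293785095215, 25.226337432861328), 121.61945343017578) [0.42416714 0.23267459] [0.42500034 0.23391386]
yel ((37.0, 32.0), 13.341764450073242)
((37.04032897949219, 31.580142974853516), (22.95674705505371, 26.846452713012695), 108.32234954833984) [0.44664662 0.40445808] [0.44764589 0.40696642]
travel [ 1.5379 -2.4276  0.3176] twist -0.426845331992877 yaw now -76.8 pos [ 0.1367 -0.5842  0.2453] t 2.7
```

View pics/r.png

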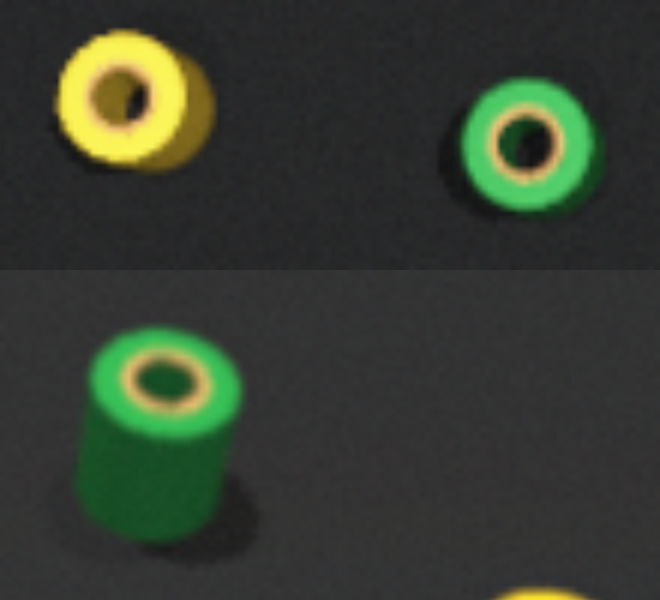

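The crop gives the yellow top centre at (155,256.2) and the green top centre at (222.8,264) in the top view. That puts green at about (0.423, 0.233) and yellow at about (0.446, 0.411). The stand's yaw is about −7.4°, and the spindle spacing measures 75 mm as specified. First I turn the tool so its closing line runs across the stand.

```bash
python3 -m inch '[{"travel":[0,0,0],"twist":-0.2,"grip":1},{"travel":[0,0,0],"twist":-0.2,"grip":1},{"travel":[0,0,0],"twist":-0.2,"grip":1},{"travel":[0,0,0],"twist":-0.2,"grip":1},{"travel":[0,0,0],"twist":-0.2,"grip":1}]'
python3 -m inch '[{"travel":[0,0,0],"twist":-0.186,"grip":1},{"travel":[0,0,0],"twist":-0.186,"grip":1},{"travel":[0,0,0],"twist":-0.186,"grip":1},{"travel":[0,0,0],"twist":-0.186,"grip":1},{"travel":[0,0,0],"twist":-0.186,"grip":1}]'
python3 -c "
from h import *
go(.5938,-.0203,.20,-7.4)"
```

```text
time_s: 3.2
position: [0.1367, -0.5842, 0.2453]
ee_rot: [0.909, 0.417, 0.0, -0.0]
ft_force: [-0.3, 0.2, 0.5]
gripper_width: 0.0851
finger_force: 0.0
time_s: 3.7
position: [0.1367, -0.5842, 0.2453]
ee_rot: [0.751, 0.66, -0.0, -0.0]
ft_force: [0.8, 0.4, 0.5]
gripper_width: 0.0853
finger_force: 0.0
travel [2.0613 1.2676 0.1509] twist -0.0002235280837264813 yaw now -7.4 pos [ 0.1367 -0.5842  0.2453] t 3.7
```

```bash
for i in 1; do python3 -m inch '[{"travel":[0.687,0.4225,0],"twist":0,"grip":1},{"travel":[0.687,0.4225,0],"twist":0,"grip":1},{"travel":[0.687,0.4225,0],"twist":0,"grip":1},{"travel":[0.687,0.4225,0],"twist":0,"grip":1},{"travel":[0.687,0.4225,0],"twist":0,"grip":1}]'
python3 -m inch '[{"travel":[0.687,0.4225,0],"twist":0,"grip":1},{"travel":[0.687,0.4225,0],"twist":0,"grip":1},{"travel":[0.687,0.4225,0],"twist":0,"grip":1},{"travel":[0.687,0.4225,0],"twist":0,"grip":1},{"travel":[0.687,0.4225,0],"twist":0,"grip":1}]'
python3 -m inch '[{"travel":[0.687,0.4225,0],"twist":0,"grip":1},{"travel":[0.687,0.4225,0],"twist":0,"grip":1},{"travel":[0.687,0.4225,0.15],"twist":0,"grip":1},{"travel":[0.687,0.4225,0.15],"twist":0,"grip":1},{"travel":[0.687,0.4225,0.15],"twist":0,"grip":1}]'; done | tail -7
python3 -c "
from h import *
go(.5938,-.0203,.056,-7.4)"
```

```text
finger_force: 0.0
time_s: 5.2
position: [0.594, -0.0178, 0.2]
ee_rot: [0.753, 0.658, 0.0, 0.0]
ft_force: [0.2, -1.8, 0.7]
gripper_width: 0.0854
finger_force: 0.0
travel [-8.400e-03  1.000e-04  4.799e-01] twist -0.0016201683073360426 yaw now -7.7 pos [ 0.594  -0.0178  0.2   ] t 5.2
```

```bash
python3 -m inch '[{"travel":[-0.005,0,0.48],"twist":0,"grip":1},{"travel":[-0.005,0,0.48],"twist":0,"grip":1},{"travel":[-0.005,0,0.48],"twist":0,"grip":1},{"travel":[-0.005,0,0.48],"twist":0,"grip":1},{"travel":[-0.005,0,0.48],"twist":0,"grip":-1}]' 20
python3 -m inch '[{"travel":[0,0,0],"twist":0,"grip":-1},{"travel":[0,0,0],"twist":0,"grip":-1},{"travel":[0,0,0],"twist":0,"grip":-1},{"travel":[0,0,0],"twist":0,"grip":-1},{"travel":[0,0,0],"twist":0,"grip":-1}]'
python3 -m inch '[{"travel":[0,0,0],"twist":0,"grip":-1},{"travel":[0,0,0],"twist":0,"grip":-1},{"travel":[0,0,0],"twist":0,"grip":-1},{"travel":[0,0,0],"twist":0,"grip":-1},{"travel":[0,0,0],"twist":0,"grip":-1}]'
```

```text
time_s: 5.7
position: [0.5926, -0.0212, 0.0567]
ee_rot: [0.752, 0.659, -0.0, -0.0]
ft_force: [0.3, 0.9, 0.7]
gripper_width: 0.0729
finger_force: 0.0
time_s: 6.2
position: [0.5943, -0.0214, 0.0595]
ee_rot: [0.751, 0.66, 0.002, 0.002]
ft_force: [0.3, 0.0, 6.3]
gripper_width: 0.0318
finger_force: 19.4
time_s: 6.7
position: [0.5943, -0.0215, 0.0595]
ee_rot: [0.751, 0.66, 0.002, 0.002]
ft_force: [0.2, -0.3, 6.0]
gripper_width: 0.0318
finger_force: 19.4
```

```bash
python3 -m inch '[{"travel":[0,0,-0.1],"twist":0,"grip":-1},{"travel":[0,0,-0.2],"twist":0,"grip":-1},{"travel":[0,0,-0.35],"twist":0,"grip":-1},{"travel":[0,0,-0.5],"twist":0,"grip":-1},{"travel":[0,0,-0.5],"twist":0,"grip":-1}]'
python3 -c "
from h import *
go(.38,-.26,.051,-7.4)"
```

```text
time_s: 7.2
position: [0.5953, -0.0214, 0.2163]
ee_rot: [0.751, 0.66, 0.005, 0.005]
ft_force: [0.2, -0.0, 0.2]
gripper_width: 0.0319
finger_force: 21.8
travel [-0.8811 -0.6177  0.5414] twist 0.00013079788948012884 yaw now -7.4 pos [ 0.5953 -0.0214  0.2163] t 7.2
```

```bash
python3 -m inch '[{"travel":[-0.44,-0.309,0],"twist":0,"grip":-1},{"travel":[-0.44,-0.309,0],"twist":0,"grip":-1},{"travel":[-0.44,-0.309,0],"twist":0,"grip":-1},{"travel":[-0.44,-0.309,0],"twist":0,"grip":-1}]' >/dev/null
python3 -m inch '[{"travel":[-0.44,-0.309,0],"twist":0,"grip":-1},{"travel":[-0.44,-0.309,0],"twist":0,"grip":-1},{"travel":[-0.44,-0.309,0],"twist":0,"grip":-1},{"travel":[-0.44,-0.309,0],"twist":0,"grip":-1},{"travel":[-0.44,-0.309,0],"twist":0,"grip":-1}]' >/dev/null
python3 -m inch '[{"travel":[0,0,0.3],"twist":0,"grip":-1},{"travel":[0,0,0.3],"twist":0,"grip":-1},{"travel":[0,0,0.535],"twist":0,"grip":-1},{"travel":[0,0,0.535],"twist":0,"grip":-1},{"travel":[0,0,0.535],"twist":0,"grip":-1}]'
python3 -m inch '[{"travel":[0,0,0],"twist":0,"grip":0.3},{"travel":[0,0,0],"twist":0,"grip":0.3},{"travel":[0,0,0],"twist":0,"grip":0.3},{"travel":[0,0,0],"twist":0,"grip":0.3},{"travel":[0,0,-0.1],"twist":0,"grip":0.3}]'
python3 -m inch '[{"travel":[0,0,-0.1],"twist":0,"grip":0.3},{"travel":[0,0,-0.2],"twist":0,"grip":1},{"travel":[0,0,-0.35],"twist":0,"grip":1},{"travel":[0,0,-0.5],"twist":0,"grip":1},{"travel":[0,0,-0.5],"twist":0,"grip":1}]'
python3 - <<'E'
from h import *
go(.6034,.0544,.20,-7.4)
s,t=cams(); cv2.imwrite("pics/c1.png",np.hstack([cv2.resize(t["pixels"][170:330,250:470],None,fx=1.8,fy=1.8),cv2.resize(s["pixels"][100:260,180:400],None,fx=1.8,fy=1.8)]))
for n in("roll_a","bar","core0"):
  for p in(s,t): print(n,[(np.round(d["xy"],1).tolist(),round(d["conf"],2)) for d in finder.tip_of(n,p)][:4])
E
```

```text
time_s: 8.6
position: [0.3756, -0.2571, 0.0438]
ee_rot: [0.75, 0.661, 0.0, -0.002]
ft_force: [0.6, -0.2, -1.2]
gripper_width: 0.0319
finger_force: 25.1
time_s: 9.1
position: [0.3732, -0.2576, 0.0721]
ee_rot: [0.751, 0.66, -0.001, -0.004]
ft_force: [0.5, -0.6, 0.3]
gripper_width: 0.0554
finger_force: 0.0
time_s: 9.6
position: [0.3768, -0.2606, 0.2337]
ee_rot: [0.751, 0.66, 0.001, 0.006]
ft_force: [0.2, 0.0, 0.2]
gripper_width: 0.0853
finger_force: 0.0
travel [1.139  0.6134 0.1117] twist 0.00021363105572278743 yaw now -7.4 pos [ 0.3768 -0.2606  0.2337] t 9.6
roll_a [([434.6, 282.5], 0.78)]
roll_a [([160.2, 258.5], 0.81), ([225.3, 264.0], 0.74)]
bar [([290.6, 194.2], 0.62)]
bar [([316.5, 261.6], 0.81), ([152.4, 191.2], 0.25), ([155.1, 259.0], 0.21)]
core0 [([260.2, 238.3], 0.73), ([234.7, 146.0], 0.62), ([432.7, 278.1], 0.26)]
core0 [([411.0, 280.0], 0.54), ([439.6, 198.9], 0.41), ([316.1, 201.9], 0.39)]
```

View pics/c1.png

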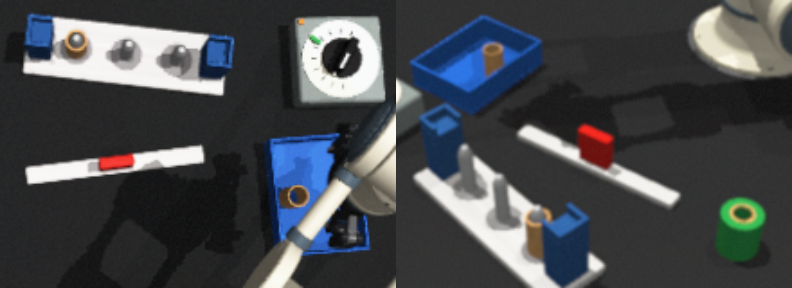

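The picture shows core one standing in the tray at top pixel (414,279), and the middle spindle is free. The remaining core is on the left spindle.

```bash
python3 -m inch '[{"travel":[0.57,0.307,0.055],"twist":0,"grip":1},{"travel":[0.57,0.307,0.055],"twist":0,"grip":1},{"travel":[0.57,0.307,0.055],"twist":0,"grip":1},{"travel":[0.57,0.307,0.055],"twist":0,"grip":1},{"travel":[0.57,0.307,0.055],"twist":0,"grip":1}]' >/dev/null
python3 -m inch '[{"travel":[0.57,0.307,0.055],"twist":0,"grip":1},{"travel":[0.57,0.307,0.055],"twist":0,"grip":1},{"travel":[0.57,0.307,0.055],"twist":0,"grip":1},{"travel":[0.57,0.307,0.055],"twist":0,"grip":1},{"travel":[0.57,0.307,0.055],"twist":0,"grip":1}]' 
python3 -m inch '[{"travel":[0,0,0.48],"twist":0,"grip":1},{"travel":[0,0,0.48],"twist":0,"grip":1},{"travel":[0,0,0.48],"twist":0,"grip":1},{"travel":[0,0,0.48],"twist":0,"grip":1},{"travel":[0,0,0.48],"twist":0,"grip":-1}]' 20
python3 -m inch '[{"travel":[0,0,0],"twist":0,"grip":-1},{"travel":[0,0,0],"twist":0,"grip":-1},{"travel":[0,0,0],"twist":0,"grip":-1},{"travel":[0,0,0],"twist":0,"grip":-1},{"travel":[0,0,0],"twist":0,"grip":-1}]'
python3 -m inch '[{"travel":[0,0,-0.1],"twist":0,"grip":-1},{"travel":[0,0,-0.2],"twist":0,"grip":-1},{"travel":[0,0,-0.35],"twist":0,"grip":-1},{"travel":[0,0,-0.5],"twist":0,"grip":-1},{"travel":[0,0,-0.5],"twist":0,"grip":-1}]'
python3 -c "
from h import *
go(.375,-.318,.053,-7.4)"
```

```text
time_s: 11.0
position: [0.6024, 0.0602, 0.1892]
ee_rot: [0.749, 0.662, -0.001, -0.002]
ft_force: [-0.6, 0.1, -0.5]
gripper_width: 0.0856
finger_force: 0.0
time_s: 11.5
position: [0.601, 0.0555, 0.0489]
ee_rot: [0.751, 0.66, -0.001, -0.0]
ft_force: [0.5, -0.6, 1.5]
gripper_width: 0.0733
finger_force: 0.0
time_s: 12.0
position: [0.6035, 0.0562, 0.052]
ee_rot: [0.751, 0.66, 0.002, 0.002]
ft_force: [1.9, -1.0, 6.1]
gripper_width: 0.0303
finger_force: 25.3
time_s: 12.5
position: [0.604, 0.0565, 0.2084]
ee_rot: [0.751, 0.66, 0.005, 0.004]
ft_force: [-0.7, -0.1, 1.3]
gripper_width: 0.0305
finger_force: 25.8
travel [-1.3368 -0.6044  0.5066] twist 0.00029443456133103986 yaw now -7.3 pos [0.604  0.0565 0.2084] t 12.5
```

```bash
python3 -m inch '[{"travel":[-0.66,-0.302,0],"twist":0,"grip":-1},{"travel":[-0.66,-0.302,0],"twist":0,"grip":-1},{"travel":[-0.66,-0.302,0],"twist":0,"grip":-1},{"travel":[-0.66,-0.302,0],"twist":0,"grip":-1},{"travel":[-0.66,-0.302,0],"twist":0,"grip":-1}]' >/dev/null
python3 -m inch '[{"travel":[-0.66,-0.302,0],"twist":0,"grip":-1},{"travel":[-0.66,-0.302,0],"twist":0,"grip":-1},{"travel":[-0.66,-0.302,0],"twist":0,"grip":-1},{"travel":[-0.66,-0.302,0],"twist":0,"grip":-1},{"travel":[-0.66,-0.302,0],"twist":0,"grip":-1}]' >/dev/null
python3 -m inch '[{"travel":[0,0,0.3],"twist":0,"grip":-1},{"travel":[0,0,0.3],"twist":0,"grip":-1},{"travel":[0,0,0.525],"twist":0,"grip":-1},{"travel":[0,0,0.525],"twist":0,"grip":-1},{"travel":[0,0,0.525],"twist":0,"grip":-1}]'
python3 -m inch '[{"travel":[0,0,0],"twist":0,"grip":0.3},{"travel":[0,0,0],"twist":0,"grip":0.3},{"travel":[0,0,0],"twist":0,"grip":0.3},{"travel":[0,0,0],"twist":0,"grip":0.3},{"travel":[0,0,-0.1],"twist":0,"grip":0.3}]'
python3 -m inch '[{"travel":[0,0,-0.1],"twist":0,"grip":0.3},{"travel":[0,0,-0.2],"twist":0,"grip":1},{"travel":[0,0,-0.35],"twist":0,"grip":1},{"travel":[0,0,-0.5],"twist":0,"grip":1},{"travel":[0,0,-0.5],"twist":0,"grip":1}]'
cat > roll.py <<'E'
from h import *
s,t=cams()
P=[]
for n,lo,hi in (("green",(45,80,30),(85,255,255)),("yel",(18,120,60),(34,255,255))):
    for nm,p,(x0,y0,x1,y1) in (("t",t,(100,215,260,310)),("s",s,(330,190,470,320))):
        hsv=cv2.cvtColor(p["pixels"][y0:y1,x0:x1],cv2.COLOR_BGR2HSV); m=cv2.inRange(hsv,lo,hi)
        v=np.percentile(hsv[...,2][m>0],95) if m.any() else 0
        m=cv2.bitwise_and(m,((hsv[...,2]>.75*v)*255).astype(np.uint8))   # lit top face
        c=max(cv2.findContours(m,0,1)[0],key=cv2.contourArea,default=None)
        if c is None or len(c)<6: print(n,nm,"none");continue
        e=cv2.fitEllipse(cv2.convexHull(c)); xy=np.array(e[0])+(x0,y0); print(n,nm,np.round(xy,1),np.round(e[1],1),np.round(at_z(p,xy,.06)[:2],4))
E
python3 roll.py; python3 -c "
from h import *
go(.423,.233,.16,-7.4)
s,t=cams()
for p in(s,t): print([(np.round(d['xy'],1).tolist(),round(d['conf'],2)) for d in finder.tip_of('core0',p)][:4],[(np.round(d['xy'],1).tolist(),round(d['conf'],2)) for d in finder.tip_of('bar',p)][:2])"
```

```text
time_s: 14.0
position: [0.37, -0.3123, 0.0394]
ee_rot: [0.751, 0.66, -0.0, -0.002]
ft_force: [0.1, -0.2, -0.6]
gripper_width: 0.0305
finger_force: 26.5
time_s: 14.5
position: [0.3692, -0.3114, 0.0674]
ee_rot: [0.751, 0.66, -0.0, -0.004]
ft_force: [0.5, -0.2, 0.1]
gripper_width: 0.0555
finger_force: 0.0
time_s: 15.0
position: [0.3728, -0.3148, 0.2295]
ee_rot: [0.751, 0.66, 0.001, 0.006]
ft_force: [0.2, -0.9, 0.3]
gripper_width: 0.0851
finger_force: 0.0
green t [222.4 263.7] [20.2 20.8] [0.4256 0.2347]
green s [372.1 218.6] [16.8 24.2] [0.4245 0.2359]
yel t [154.9 255.7] [20.5 21.1] [0.4491 0.41  ]
yel s [436.9 264. ] [20.4 27.2] [0.4481 0.4118]
travel [ 1.8296 -0.0638  0.2058] twist 0.0002820511068313812 yaw now -7.3 pos [ 0.3716 -0.3137  0.2229] t 15.1
[([234.0, 144.5], 0.62), ([222.9, 133.7], 0.59)] [([290.7, 192.4], 0.95)]
[([409.5, 280.7], 0.63), ([433.4, 281.1], 0.58)] [([313.5, 261.7], 0.6), ([320.1, 190.0], 0.16)]
```

```bash
python3 -m inch '[{"travel":[0.612,-0.019,0],"twist":0,"grip":1},{"travel":[0.612,-0.019,0],"twist":0,"grip":1},{"travel":[0.612,-0.019,0],"twist":0,"grip":1},{"travel":[0.612,-0.019,0],"twist":0,"grip":1},{"travel":[0.612,-0.019,0],"twist":0,"grip":1}]' >/dev/null
python3 -m inch '[{"travel":[0.612,-0.019,0],"twist":0,"grip":1},{"travel":[0.612,-0.019,0],"twist":0,"grip":1},{"travel":[0.612,-0.019,0],"twist":0,"grip":1},{"travel":[0.612,-0.019,0],"twist":0,"grip":1},{"travel":[0.612,-0.019,0],"twist":0,"grip":1}]' >/dev/null
python3 -m inch '[{"travel":[0.612,-0.019,0],"twist":0,"grip":1},{"travel":[0.612,-0.019,0],"twist":0,"grip":1},{"travel":[0.612,-0.019,0],"twist":0,"grip":1},{"travel":[0.612,-0.019,0.2],"twist":0,"grip":1},{"travel":[0.612,-0.019,0.2],"twist":0,"grip":1}]'
python3 -m inch '[{"travel":[0,0,0],"twist":0,"grip":1}]' >/dev/null
python3 -c "
from h import *
go(.425,.235,.045,-7.4)"; python3 roll.py
```

```text
time_s: 16.9
position: [0.4242, 0.2356, 0.157]
ee_rot: [0.75, 0.661, -0.002, -0.001]
ft_force: [-0.7, 0.1, 0.0]
gripper_width: 0.0854
finger_force: 0.0
travel [0.0049 0.0063 0.373 ] twist 0.000494241005998851 yaw now -7.3 pos [0.4237 0.2342 0.1569] t 17.0
green t [225.5 270.3] [ 5.4 10.4] [0.4085 0.2267]
green s [372.2 218.8] [17.  23.8] [0.4248 0.2364]
yel t [153.  255.5] [16.1 19.5] [0.4495 0.4153]
yel s [436.8 265.1] [18.3 26.1] [0.4507 0.4129]
```

```bash
python3 -m inch '[{"travel":[0.005,0.006,0.15],"twist":0,"grip":1},{"travel":[0.005,0.006,0.3],"twist":0,"grip":1},{"travel":[0.005,0.006,0.373],"twist":0,"grip":1},{"travel":[0.005,0.006,0.373],"twist":0,"grip":1},{"travel":[0.005,0.006,0.373],"twist":0,"grip":-1}]' 40
python3 -m inch '[{"travel":[0,0,0],"twist":0,"grip":-1},{"travel":[0,0,0],"twist":0,"grip":-1},{"travel":[0,0,0],"twist":0,"grip":-1},{"travel":[0,0,0],"twist":0,"grip":-1},{"travel":[0,0,0],"twist":0,"grip":-1}]'
python3 -m inch '[{"travel":[0,0,-0.1],"twist":0,"grip":-1},{"travel":[0,0,-0.2],"twist":0,"grip":-1},{"travel":[0,0,-0.35],"twist":0,"grip":-1},{"travel":[0,0,-0.5],"twist":0,"grip":-1},{"travel":[0,0,-0.5],"twist":0,"grip":-1}]'
python3 -c "
from h import *
go(.5938,-.0203,.18,-7.4)"
```

```text
time_s: 17.6
position: [0.428, 0.2359, 0.0516]
ee_rot: [0.751, 0.66, 0.001, 0.001]
ft_force: [0.7, 0.9, 0.4]
gripper_width: 0.073
finger_force: 0.0
time_s: 18.1
position: [0.4285, 0.2369, 0.0532]
ee_rot: [0.751, 0.66, 0.003, 0.001]
ft_force: [-1.6, -1.5, 5.3]
gripper_width: 0.0549
finger_force: 42.1
time_s: 18.6
position: [0.4293, 0.2376, 0.2095]
ee_rot: [0.751, 0.66, 0.008, 0.002]
ft_force: [1.1, 1.0, -1.3]
gripper_width: 0.055
finger_force: 43.5
travel [-0.7833  0.6524  0.1005] twist 0.00023516970583664767 yaw now -7.4 pos [0.4293 0.2376 0.2095] t 18.6
```

```bash
python3 -m inch '[{"travel":[-0.392,0.326,0],"twist":0,"grip":-1},{"travel":[-0.392,0.326,0],"twist":0,"grip":-1},{"travel":[-0.392,0.326,0],"twist":0,"grip":-1},{"travel":[-0.392,0.326,0],"twist":0,"grip":-1},{"travel":[-0.392,0.326,0],"twist":0,"grip":-1}]' >/dev/null
python3 -m inch '[{"travel":[-0.392,0.326,0],"twist":0,"grip":-1},{"travel":[-0.392,0.326,0],"twist":0,"grip":-1},{"travel":[-0.392,0.326,0],"twist":0,"grip":-1},{"travel":[-0.392,0.326,0.1],"twist":0,"grip":-1},{"travel":[-0.392,0.326,0.1],"twist":0,"grip":-1}]' 
python3 -m inch '[{"travel":[0,0,0],"twist":0,"grip":-1},{"travel":[0,0,0],"twist":0,"grip":-1}]' >/dev/null
python3 - <<'E'
from h import *
go(.5938,-.0203,.18,-7.4)
s,t=cams(); cv2.imwrite("pics/d1.png",cv2.resize(s["pixels"][120:270,170:320],None,fx=4,fy=4,interpolation=2))
print(proj(s,[.5938,-.0203,.127]),proj(s,[.5938,-.0203,.187]),proj(s,[.5938,-.0203,.09]))
E
```

```text
time_s: 19.6
position: [0.589, -0.0214, 0.165]
ee_rot: [0.751, 0.66, -0.002, -0.003]
ft_force: [-0.2, 0.2, -2.9]
gripper_width: 0.0551
finger_force: 43.8
travel [ 0.0007  0.0109 -0.0292] twist 0.0009933089159143075 yaw now -7.2 pos [ 0.5906 -0.0201  0.1712] t 19.8
[235.51454453 185.55709699] [233.35372427 164.34637543] [236.77497077 197.80086609]
```

View pics/d1.png

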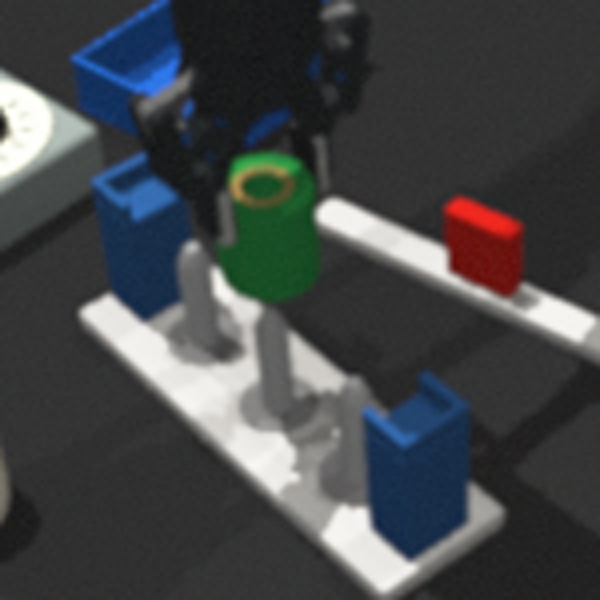

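The picture shows the green roll held upright above the middle spindle, its bore at about (235.5,167) in full pixels. I compute the offset between roll and spindle tip within this same camera.

```bash
python3 - <<'E'
from h import *
s,t=cams()
print("roll",at_z(s,(235.5,167),.178),"tip same cam",at_z(s,(237.8,198.6),.09))
go(.5938,-.0203,.18,-7.4)
for p in (s,t):
  print([(np.round(d['xy'],1).tolist(),round(d['conf'],2)) for d in finder.tip_of('roll_b_mid',p)][:4])
for d in finder.tip_of('roll_b_mid',s)[:3]: print(at_z(s,d['xy'],.148))
E
```

```text
roll [ 0.58979044 -0.01884732  0.178     ] tip same cam [ 0.59417898 -0.01666852  0.09      ]
travel [ 0.0034  0.0099 -0.0301] twist 0.0006751372232917181 yaw now -7.3 pos [ 0.5907 -0.0209  0.171 ] t 20.0
[([237.4, 173.5], 0.57), ([236.4, 199.2], 0.55)]
[([324.5, 186.9], 0.6), ([420.6, 282.2], 0.36)]
[ 0.57853574 -0.02738349  0.148     ]
[0.63851631 0.02904837 0.148     ]
```

```bash
python3 -m inch '[{"travel":[0.006,0.012,0],"twist":0,"grip":-1},{"travel":[0.006,0.012,0.05],"twist":0,"grip":-1},{"travel":[0.006,0.012,0.1],"twist":0,"grip":-1},{"travel":[0.006,0.012,0.14],"twist":0,"grip":-1},{"travel":[0.006,0.012,0.18],"twist":0,"grip":-1}]'
python3 -m inch '[{"travel":[0,0,0],"twist":0,"grip":-1},{"travel":[0,0,0],"twist":0,"grip":-1}]' 
```

```text
time_s: 20.65
position: [0.5937, -0.0205, 0.113]
ee_rot: [0.751, 0.66, -0.001, -0.001]
ft_force: [0.0, 0.3, -2.0]
gripper_width: 0.0545
finger_force: 43.9
time_s: 20.85
position: [0.594, -0.0205, 0.1149]
ee_rot: [0.751, 0.66, -0.0, -0.0]
ft_force: [-1.3, 0.2, -1.3]
gripper_width: 0.0548
finger_force: 43.9
```

```bash
python3 -m inch '[{"travel":[0,0,0.05],"twist":0,"grip":-1},{"travel":[0,0,0.1],"twist":0,"grip":-1},{"travel":[0,0,0.14],"twist":0,"grip":-1},{"travel":[0,0,0.16],"twist":0,"grip":-1},{"travel":[0,0,0.16],"twist":0,"grip":-1}]'

```

```text
time_s: 21.35
position: [0.5937, -0.0204, 0.068]
ee_rot: [0.751, 0.66, -0.0, -0.0]
ft_force: [-5.4, 0.2, 5.5]
gripper_width: 0.0549
finger_force: 44.4
```

```bash
python3 -m inch '[{"travel":[0,0,0.01],"twist":0,"grip":-1},{"travel":[0,0,0.01],"twist":0,"grip":1},{"travel":[0,0,0.01],"twist":0,"grip":1},{"travel":[0,0,0.01],"twist":0,"grip":1},{"travel":[0,0,0.01],"twist":0,"grip":1}]'
python3 -m inch '[{"travel":[0,0,0],"twist":0,"grip":1},{"travel":[0,0,-0.1],"twist":0,"grip":1},{"travel":[0,0,-0.2],"twist":0,"grip":1},{"travel":[0,0,-0.35],"twist":0,"grip":1},{"travel":[0,0,-0.45],"twist":0,"grip":1}]'
python3 roll.py; python3 -c "
from h import *
go(.449,.412,.16,-7.4)"
```

```text
time_s: 21.85
position: [0.5942, -0.0205, 0.0638]
ee_rot: [0.751, 0.66, -0.0, -0.0]
ft_force: [0.3, -0.6, -0.0]
gripper_width: 0.0853
finger_force: 0.0
time_s: 22.35
position: [0.5948, -0.0205, 0.2025]
ee_rot: [0.751, 0.66, 0.001, 0.001]
ft_force: [0.8, -0.1, 0.3]
gripper_width: 0.0852
finger_force: 0.0
green t none
green s none
yel t [154.9 255.7] [20.5 21.1] [0.4491 0.41  ]
yel s [436.9 264. ] [20.4 27.2] [0.4481 0.4118]
travel [ 1.3674 -0.6733  0.1471] twist 0.00025004597806565067 yaw now -7.4 pos [ 0.5963 -0.0207  0.206 ] t 22.45
```

```bash
python3 -m inch '[{"travel":[0.684,-0.3365,0],"twist":0,"grip":1},{"travel":[0.684,-0.3365,0],"twist":0,"grip":1},{"travel":[0.684,-0.3365,0],"twist":0,"grip":1},{"travel":[0.684,-0.3365,0],"twist":0,"grip":1},{"travel":[0.684,-0.3365,0],"twist":0,"grip":1}]' >/dev/null
python3 -m inch '[{"travel":[0.684,-0.3365,0],"twist":0,"grip":1},{"travel":[0.684,-0.3365,0],"twist":0,"grip":1},{"travel":[0.684,-0.3365,0],"twist":0,"grip":1},{"travel":[0.684,-0.3365,0],"twist":0,"grip":1},{"travel":[0.684,-0.3365,0.15],"twist":0,"grip":1}]' >/dev/null
python3 -m inch '[{"travel":[0,0,0],"twist":0,"grip":1},{"travel":[0,0,0],"twist":0,"grip":1}]' 
python3 -c "
from h import *
go(.449,.412,.048,-7.4)
s,t=cams()
p=s
for n,lo,hi in (('yel',(18,120,60),(34,255,255)),('green',(45,80,30),(85,255,255))):
  for p in(s,t):
    m=cv2.inRange(cv2.cvtColor(p['pixels'][150:330,130:470],cv2.COLOR_BGR2HSV),lo,hi);c=max(cv2.findContours(m,0,1)[0],key=cv2.contourArea);print(n,np.array(cv2.boundingRect(c))+[130,150,0,0])
k=5;cv2.imwrite('pics/e1.png',cv2.resize(s['pixels'][160:270,190:310],None,fx=k,fy=k,interpolation=2))
"
```

```text
time_s: 23.65
position: [0.4462, 0.4104, 0.1548]
ee_rot: [0.751, 0.661, -0.002, 0.0]
ft_force: [0.7, 0.3, 0.3]
gripper_width: 0.0852
finger_force: 0.0
travel [0.0077 0.0096 0.3558] twist 0.0007158404786770076 yaw now -7.3 pos [0.4462 0.4104 0.1548] t 23.65
yel [418 253  34  39]
yel [151 245  20  20]
green [225 193  26  35]
green [311 186  21  24]
```

View pics/e1.png

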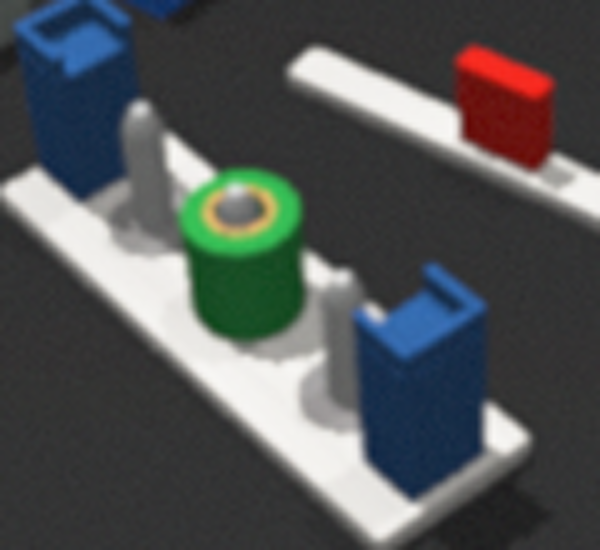

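The green roll sits flat on the plate over the middle spindle, its top at crop (242,210) with the spindle tip showing above. Next I grasp the yellow roll.

```bash
python3 -m inch '[{"travel":[0.007,0.008,0.15],"twist":0,"grip":1},{"travel":[0.007,0.008,0.3],"twist":0,"grip":1},{"travel":[0.007,0.008,0.356],"twist":0,"grip":1},{"travel":[0.007,0.008,0.356],"twist":0,"grip":1},{"travel":[0.007,0.008,0.356],"twist":0,"grip":-1}]' 40
python3 -m inch '[{"travel":[0,0,0],"twist":0,"grip":-1},{"travel":[0,0,0],"twist":0,"grip":-1},{"travel":[0,0,0],"twist":0,"grip":-1},{"travel":[0,0,0],"twist":0,"grip":-1},{"travel":[0,0,0],"twist":0,"grip":-1}]'
python3 -m inch '[{"travel":[0,0,-0.1],"twist":0,"grip":-1},{"travel":[0,0,-0.2],"twist":0,"grip":-1},{"travel":[0,0,-0.35],"twist":0,"grip":-1},{"travel":[0,0,-0.45],"twist":0,"grip":-1},{"travel":[0,0,-0.45],"twist":0,"grip":-1}]'
python3 -c "
from h import *
go(.6034,.0544,.18,-7.4)"
```

```text
time_s: 24.25
position: [0.4512, 0.4127, 0.053]
ee_rot: [0.751, 0.66, 0.002, 0.0]
ft_force: [1.2, -0.1, 1.3]
gripper_width: 0.0737
finger_force: 0.0
time_s: 24.75
position: [0.4515, 0.4136, 0.0547]
ee_rot: [0.751, 0.66, 0.003, 0.0]
ft_force: [0.0, 0.1, 5.5]
gripper_width: 0.0548
finger_force: 42.2
time_s: 25.25
position: [0.4518, 0.4141, 0.1942]
ee_rot: [0.751, 0.66, 0.007, 0.0]
ft_force: [0.7, 0.8, 0.5]
gripper_width: 0.0549
finger_force: 43.1
travel [-1.1249  0.6541  0.0424] twist 0.00028293169293615647 yaw now -7.3 pos [0.4518 0.4141 0.1942] t 25.25
```

```bash
python3 -m inch '[{"travel":[-0.5625,0.327,0],"twist":0,"grip":-1},{"travel":[-0.5625,0.327,0],"twist":0,"grip":-1},{"travel":[-0.5625,0.327,0],"twist":0,"grip":-1},{"travel":[-0.5625,0.327,0],"twist":0,"grip":-1},{"travel":[-0.5625,0.327,0],"twist":0,"grip":-1}]' >/dev/null
python3 -m inch '[{"travel":[-0.5625,0.327,0],"twist":0,"grip":-1},{"travel":[-0.5625,0.327,0],"twist":0,"grip":-1},{"travel":[-0.5625,0.327,0],"twist":0,"grip":-1},{"travel":[-0.5625,0.327,0],"twist":0,"grip":-1},{"travel":[-0.5625,0.327,0.04],"twist":0,"grip":-1}]' 
python3 -m inch '[{"travel":[0,0,0],"twist":0,"grip":-1},{"travel":[0,0,0],"twist":0,"grip":-1}]' >/dev/null
python3 - <<'E'
from h import *
go(.6034,.0544,.07,-7.4)
s,t=cams(); cv2.imwrite("pics/f1.png",cv2.resize(s["pixels"][140:260,190:310],None,fx=5,fy=5,interpolation=2))
z=monitor.state()["position"][2]+.0053
print(z,proj(s,[.6034,.0544,z]))
E
```

```text
time_s: 26.25
position: [0.6033, 0.0477, 0.1746]
ee_rot: [0.753, 0.658, 0.001, 0.002]
ft_force: [-0.6, 0.3, -1.8]
gripper_width: 0.0548
finger_force: 43.2
travel [0.0029 0.0095 0.3423] twist 0.0005884286718099929 yaw now -7.3 pos [0.6006 0.0538 0.1727] t 26.45
0.17914253407276107 [256.2562113  184.52456795]
```

View pics/f1.png

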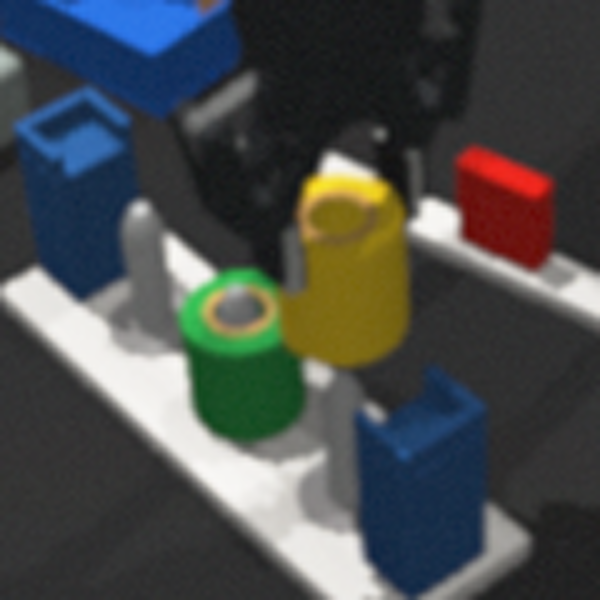

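The yellow roll hangs above the left spindle, with its bore at crop (338,216), i.e. (257.6,183.2), and the spindle tip just below it.

```bash
python3 - <<'E'
from h import *
s=imaging.read_camera("scene")
print(at_z(s,(257.6,183.2),.178),at_z(s,(258.9,215.6),.09))
E
```

```text
[0.59772917 0.05279796 0.178     ] [0.60292483 0.05619973 0.09      ]
```

```bash
python3 -m inch '[{"travel":[0.007,0.012,0],"twist":0,"grip":-1},{"travel":[0.007,0.012,0.05],"twist":0,"grip":-1},{"travel":[0.007,0.012,0.1],"twist":0,"grip":-1},{"travel":[0.007,0.012,0.14],"twist":0,"grip":-1},{"travel":[0.007,0.012,0.18],"twist":0,"grip":-1}]'
python3 -m inch '[{"travel":[0,0,0],"twist":0,"grip":-1},{"travel":[0,0,0],"twist":0,"grip":-1}]' 
```

```text
time_s: 27.1
position: [0.6045, 0.0542, 0.1171]
ee_rot: [0.751, 0.66, -0.001, -0.001]
ft_force: [-0.5, -0.6, -0.9]
gripper_width: 0.0553
finger_force: 43.2
time_s: 27.3
position: [0.6048, 0.0542, 0.1189]
ee_rot: [0.751, 0.66, -0.0, -0.0]
ft_force: [0.4, -0.1, -0.7]
gripper_width: 0.0549
finger_force: 43.2
```

```bash
python3 -m inch '[{"travel":[0,0,0.05],"twist":0,"grip":-1},{"travel":[0,0,0.1],"twist":0,"grip":-1},{"travel":[0,0,0.14],"twist":0,"grip":-1},{"travel":[0,0,0.17],"twist":0,"grip":-1},{"travel":[0,0,0.17],"twist":0,"grip":-1}]'
python3 -m inch '[{"travel":[0,0,0.008],"twist":0,"grip":-1},{"travel":[0,0,0.008],"twist":0,"grip":1},{"travel":[0,0,0.008],"twist":0,"grip":1},{"travel":[0,0,0.008],"twist":0,"grip":1},{"travel":[0,0,0.008],"twist":0,"grip":1}]'
python3 -m inch '[{"travel":[0,0,0],"twist":0,"grip":1},{"travel":[0,0,-0.1],"twist":0,"grip":1},{"travel":[0,0,-0.2],"twist":0,"grip":1},{"travel":[0,0,-0.35],"twist":0,"grip":1},{"travel":[0,0,-0.45],"twist":0,"grip":1}]'
python3 -m inch '[{"travel":[0,-0.25,0],"twist":0,"grip":1},{"travel":[0,-0.5,0],"twist":0,"grip":1},{"travel":[0,-0.6,0],"twist":0,"grip":1},{"travel":[0,-0.6,0],"twist":0,"grip":1}]'
cat > bar.py <<'E'
from h import *
s,t=cams()
def red(p):
    x0,y0=180,120;m=cv2.inRange(cv2.cvtColor(p["pixels"][y0:320,x0:420],cv2.COLOR_BGR2HSV),(0,130,160),(10,255,255))
    c=max(cv2.findContours(m,0,1)[0],key=cv2.contourArea);r=cv2.minAreaRect(c);return np.array(r[0])+(x0,y0),r[1:]
a,b=red(t),red(s);print("red top",a,b,np.round(tri([t,s],[a[0],b[0]]),4),at_z(t,a[0],.066)[:2],at_z(s,b[0],.066)[:2])
x0,y0=190,215;m=cv2.inRange(cv2.cvtColor(t["pixels"][y0:320,x0:400],cv2.COLOR_BGR2HSV),(0,0,130),(180,70,255))
c=max(cv2.findContours(m,0,1)[0],key=cv2.contourArea);r=cv2.minAreaRect(cv2.convexHull(np.vstack([c])));print("white",np.array(r[0])+(x0,y0),r[1:])
bx=cv2.boxPoints(r)+(x0,y0);P=np.array([at_z(t,q,.012)[:2] for q in bx]);print(P.round(4),"centre",P.mean(0).round(4))
e=P[1]-P[0];f=P[2]-P[1];L=e if np.hypot(*e)>np.hypot(*f) else f;print("angle",np.degrees(np.arctan2(L[1],L[0])),np.hypot(*L))
E
python3 bar.py
python3 -c "
from h import *
s,t=cams();cv2.imwrite('pics/g1.png',np.hstack([cv2.resize(s['pixels'][150:270,190:350],None,fx=2.5,fy=2.5,interpolation=2),cv2.resize(t['pixels'][165:285,240:400],None,fx=2.5,fy=2.5,interpolation=2)]))
go(.43,0,.15,5.7)"
```

```text
time_s: 27.8
position: [0.6045, 0.0543, 0.0694]
ee_rot: [0.751, 0.66, -0.0, -0.0]
ft_force: [-5.2, 0.8, 8.2]
gripper_width: 0.0551
finger_force: 44.4
time_s: 28.3
position: [0.6049, 0.0542, 0.0654]
ee_rot: [0.751, 0.66, -0.0, -0.0]
ft_force: [0.4, 0.7, 0.6]
gripper_width: 0.0853
finger_force: 0.0
time_s: 28.8
position: [0.6055, 0.0542, 0.2042]
ee_rot: [0.751, 0.66, 0.001, 0.001]
ft_force: [0.5, -0.2, 0.5]
gripper_width: 0.0854
finger_force: 0.0
time_s: 29.2
position: [0.4242, 0.0776, 0.201]
ee_rot: [0.751, 0.66, 0.0, -0.0]
ft_force: [0.6, 0.1, 0.9]
gripper_width: 0.0852
finger_force: 0.0
red top (array([321.5, 258.5]), ((5.0, 3.0), 90.0)) (array([290.47041321, 174.07100677]), ((18.0, 4.846154689788818), 22.61986541748047)) [ 0.4285 -0.0113  0.0597] [ 0.43295384 -0.01802136] [0.43020575 0.00124951]
white [309.53298187 240.96192932] ((54.57524108886719, 132.30577087402344), 85.91438293457031)
[[ 0.5497  0.1887]
 [ 0.5674 -0.1658]
 [ 0.4209 -0.1691]
 [ 0.4042  0.1797]] centre [0.4855 0.0084]
angle -87.15312603418064 0.3549873835896735
travel [-0.2544  0.0438  0.1716] twist -0.07238282917884062 yaw now -7.3 pos [0.4266 0.0774 0.2015] t 29.4
```

View pics/g1.png

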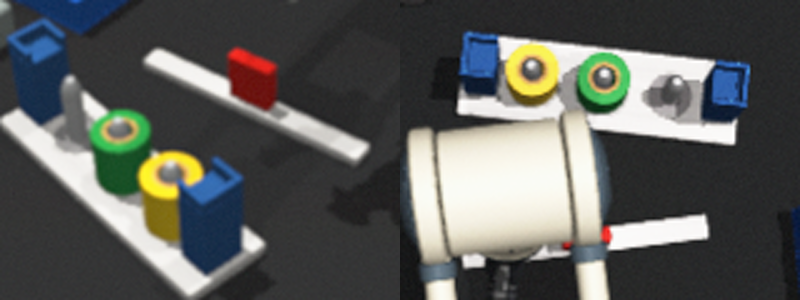

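Both rolls are seated, with spindle tips showing centred in the bores. The bar has not moved: its red grip top is still at scene (290.5,174). I now go for the bar.

```bash
python3 -m inch '[{"travel":[-0.254,0.044,0.1],"twist":-0.0724,"grip":1},{"travel":[-0.254,0.044,0.1],"twist":-0.0724,"grip":1},{"travel":[-0.254,0.044,0.1],"twist":-0.0724,"grip":1},{"travel":[-0.254,0.044,0.1],"twist":-0.0724,"grip":1}]'
python3 -m inch '[{"travel":[0,0,0],"twist":0,"grip":1},{"travel":[0,0,0],"twist":0,"grip":1}]' >/dev/null
python3 -c "
from h import *
go(.43,.0005,.042,5.7)
s,t=cams();cv2.imwrite('pics/h1.png',cv2.resize(s['pixels'][120:240,220:360],None,fx=5,fy=5,interpolation=2))"
```

```text
time_s: 29.8
position: [0.4304, -0.0007, 0.1704]
ee_rot: [0.673, 0.74, -0.0, -0.001]
ft_force: [0.0, 0.9, 0.3]
gripper_width: 0.0853
finger_force: 0.0
travel [-0.0008 -0.002   0.4319] twist 4.699891887503959e-05 yaw now 5.7 pos [0.4305 0.0008 0.1716] t 30.0
```

View pics/h1.png

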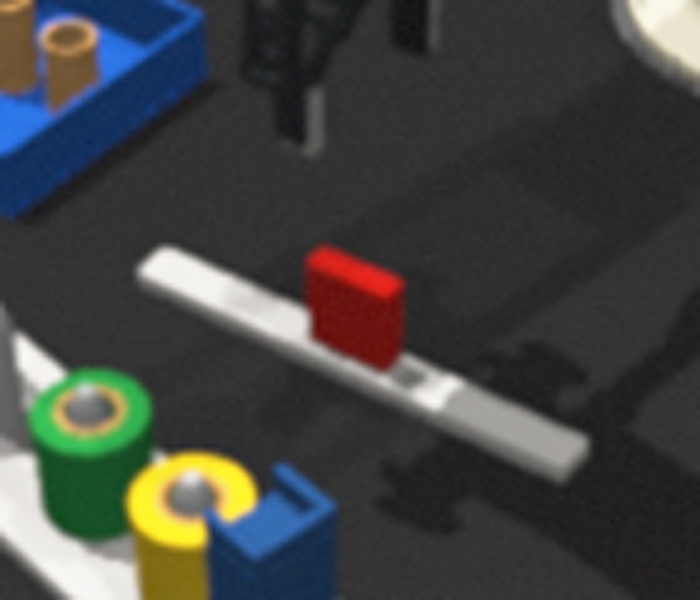

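The gripper is above the red grip with the fingers straddling it (grip top at crop (355,270)), and both cores stand in the tray. Descending now.

```bash
python3 -m inch '[{"travel":[0,-0.002,0.15],"twist":0,"grip":1},{"travel":[0,-0.002,0.3],"twist":0,"grip":1},{"travel":[0,-0.002,0.43],"twist":0,"grip":1},{"travel":[0,-0.002,0.43],"twist":0,"grip":1},{"travel":[0,-0.002,0.43],"twist":0,"grip":-1}]' 60
python3 -m inch '[{"travel":[0,0,0],"twist":0,"grip":-1},{"travel":[0,0,0],"twist":0,"grip":-1},{"travel":[0,0,0],"twist":0,"grip":-1},{"travel":[0,0,0],"twist":0,"grip":-1},{"travel":[0,0,0],"twist":0,"grip":-1}]' >/dev/null
python3 -m inch '[{"travel":[0,0,0],"twist":0,"grip":-1},{"travel":[0,0,0],"twist":0,"grip":-1},{"travel":[0,0,0],"twist":0,"grip":-1}]'
python3 -m inch '[{"travel":[0,0,-0.1],"twist":0,"grip":-1},{"travel":[0,0,-0.25],"twist":0,"grip":-1},{"travel":[0,0,-0.4],"twist":0,"grip":-1},{"travel":[0,0,-0.5],"twist":0,"grip":-1},{"travel":[0,0,-0.5],"twist":0,"grip":-1}]'
python3 -m inch '[{"travel":[0,0,0],"twist":0.0728,"grip":-1},{"travel":[0,0,0],"twist":0.0728,"grip":-1},{"travel":[0,0,0],"twist":0.0728,"grip":-1}]' >/dev/null
python3 -c "
from h import *
go(.5938,-.0203,.185,-7.4)"
```

```text
time_s: 30.6
position: [0.4293, 0.0003, 0.0428]
ee_rot: [0.671, 0.741, -0.0, -0.0]
ft_force: [1.0, -0.7, 1.6]
gripper_width: 0.073
finger_force: 0.0
time_s: 31.4
position: [0.4301, -0.0001, 0.0433]
ee_rot: [0.671, 0.741, 0.001, 0.001]
ft_force: [-0.6, -0.8, 6.4]
gripper_width: 0.0156
finger_force: 61.2
time_s: 31.9
position: [0.431, -0.0002, 0.197]
ee_rot: [0.671, 0.741, 0.002, 0.003]
ft_force: [0.8, 0.2, -1.3]
gripper_width: 0.0155
finger_force: 60.3
travel [0.0044 0.5547 0.0145] twist -0.0003476837079328258 yaw now -7.5 pos [ 0.4287 -0.      0.1899] t 32.2
```

```bash
python3 -m inch '[{"travel":[0.004,0.15,0],"twist":0,"grip":-1},{"travel":[0.004,0.3,0],"twist":0,"grip":-1},{"travel":[0.004,0.45,0],"twist":0,"grip":-1},{"travel":[0.004,0.555,0],"twist":0,"grip":-1},{"travel":[0.004,0.555,0],"twist":0,"grip":-1}]' >/dev/null
python3 -m inch '[{"travel":[0,0,0],"twist":0,"grip":-1},{"travel":[0,0,0],"twist":0,"grip":-1},{"travel":[0,0,0],"twist":0,"grip":-1}]'
python3 -c "
from h import *
go(.5938,-.0203,.141,-7.4)
s,t=cams();cv2.imwrite('pics/i1.png',np.vstack([cv2.resize(s['pixels'][130:270,170:310],None,fx=4,fy=4,interpolation=2)[:,:560],cv2.resize(t['pixels'][170:220,250:390],None,fx=4,fy=4,interpolation=2)])[:600])
cv2.imwrite('pics/i1.png',cv2.resize(s['pixels'][135:270,170:310],None,fx=4.4,fy=4.4,interpolation=2))"
```

```text
time_s: 33.0
position: [0.5938, -0.0202, 0.1925]
ee_rot: [0.751, 0.66, 0.0, 0.0]
ft_force: [0.6, -0.2, -1.8]
gripper_width: 0.0154
finger_force: 60.8
travel [-0.0004 -0.      0.1717] twist 0.00011312270932108958 yaw now -7.4 pos [ 0.5938 -0.0202  0.1925] t 33.0
```

View pics/i1.png

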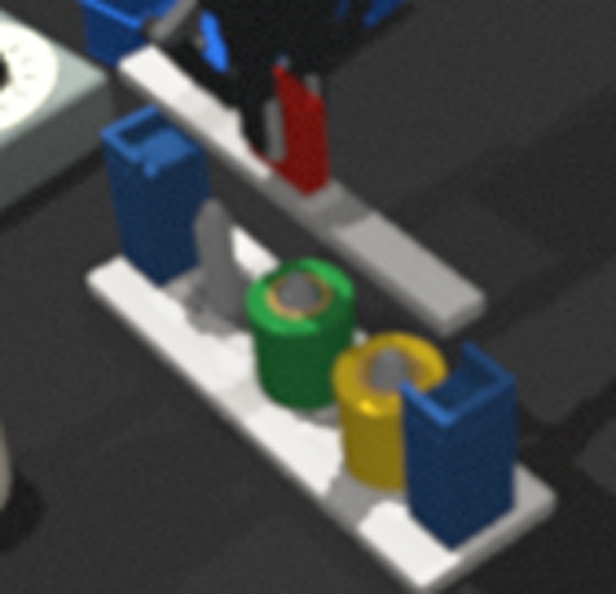

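The picture shows the bar level and parallel above the stand. Its near end is at crop (448–485, 300–333) and its far end at (120–155, 48–70). I check the projection of the expected corners.

```bash
python3 - <<'E'
from h import *
s=imaging.read_camera("scene")
a=np.radians(-7.4);ex=np.array([np.cos(a),np.sin(a),0]);ey=np.array([-np.sin(a),np.cos(a),0]);c=np.array([.5938,-.0203,0])
f=lambda p:np.round((p-np.array([170,135]))*4.4)
for x,y,z in ((.0125,.131,.149),(-.0125,.131,.161),(.0125,.131,.161),(.0125,-.131,.161),(-.0125,-.131,.161)): print("bar",x,y,z,f(proj(s,c+x*ex+y*ey+[0,0,z])))
for x,y in ((.0225,.145),(-.0225,.145),(.0225,.110),(.0225,-.145),(-.0225,-.145),(.0225,-.11)): print("post",x,y,f(proj(s,c+x*ex+y*ey+[0,0,.111])))
E
```

```text
bar 0.0125 0.131 0.149 [439. 340.]
bar -0.0125 0.131 0.161 [480. 295.]
bar 0.0125 0.131 0.161 [439. 321.]
bar 0.0125 -0.131 0.161 [112.  62.]
bar -0.0125 -0.131 0.161 [151.  43.]
post 0.0225 0.145 [445. 424.]
post -0.0225 0.145 [517. 377.]
post 0.0225 0.11 [396. 384.]
post 0.0225 -0.145 [ 95. 132.]
post -0.0225 -0.145 [163.  97.]
post 0.0225 -0.11 [131. 163.]
```

```bash
python3 -m inch '[{"travel":[0,0,0.05],"twist":0,"grip":-1},{"travel":[0,0,0.1],"twist":0,"grip":-1},{"travel":[0,0,0.13],"twist":0,"grip":-1},{"travel":[0,0,0.15],"twist":0,"grip":-1},{"travel":[0,0,0.15],"twist":0,"grip":-1}]'
python3 -m inch '[{"travel":[0,0,0.012],"twist":0,"grip":-1},{"travel":[0,0,0.022],"twist":0,"grip":-1},{"travel":[0,0,0.028],"twist":0,"grip":-1},{"travel":[0,0,0.028],"twist":0,"grip":-1}]'
```

```text
time_s: 33.65
position: [0.5939, -0.0203, 0.1451]
ee_rot: [0.751, 0.66, -0.001, -0.001]
ft_force: [-0.3, -0.6, -2.4]
gripper_width: 0.0154
finger_force: 60.7
time_s: 34.05
position: [0.5949, -0.0204, 0.1404]
ee_rot: [0.751, 0.66, 0.001, 0.001]
ft_force: [-1.7, -0.2, 4.0]
gripper_width: 0.0155
finger_force: 61.5
```

Contact came at exactly the expected height (0.1404). I release and retreat straight up.

```bash
python3 -m inch '[{"travel":[0,0,0],"twist":0,"grip":1},{"travel":[0,0,0],"twist":0,"grip":1},{"travel":[0,0,0],"twist":0,"grip":1},{"travel":[0,0,0],"twist":0,"grip":1},{"travel":[0,0,0],"twist":0,"grip":1}]'
python3 -m inch '[{"travel":[0,0,-0.1],"twist":0,"grip":1},{"travel":[0,0,-0.2],"twist":0,"grip":1},{"travel":[0,0,-0.35],"twist":0,"grip":1},{"travel":[0,0,-0.35],"twist":0,"grip":1}]'
python3 - <<'E'
from h import *
go(.573,-.335,.20)
s,t=cams();cv2.imwrite('pics/j1.png',np.hstack([cv2.resize(s['pixels'][130:270,125:325],None,fx=4,fy=4,interpolation=2)]))
for nm,p in(("s",s),("t",t)):
  for n,z in(("dial_grip",.081),("dial_pointer",.06),("mark_point",.06),("dial",0.05),("bar",.097)):
    for d in finder.tip_of(n,p)[:2]: print(n,nm,np.round(d["xy"],1),round(d["conf"],2),at_z(p,d["xy"],z)[:2].round(4))
E
```

```text
time_s: 34.55
position: [0.5946, -0.0204, 0.1385]
ee_rot: [0.751, 0.66, -0.0, -0.0]
ft_force: [0.2, -0.7, 0.5]
gripper_width: 0.0846
finger_force: 0.0
time_s: 34.95
position: [0.5964, -0.0205, 0.2518]
ee_rot: [0.751, 0.66, 0.004, 0.004]
ft_force: [1.0, 0.2, 0.3]
gripper_width: 0.0854
finger_force: 0.0
travel [-1.0495  0.0562  0.1727] twist None yaw now -7.4 pos [ 0.5964 -0.0205  0.2518] t 34.95
dial_grip s [156.  142.8] 0.57 [ 0.5746 -0.3452]
dial_pointer s [173.3 146.9] 0.67 [ 0.5406 -0.3189]
mark_point s [157.7 141.9] 0.18 [ 0.5536 -0.3712]Traceback (most recent call last):
  File "<stdin>", line 6, in <module>
ValueError: it knows: bar, core, dial_grip, dial_pointer, jar, mark_point, roll, roll_a_mid, roll_b_mid, roll_c_mid, saddle_mid, spindle, spray, stand, tray, tube_rack
```

View pics/j1.png

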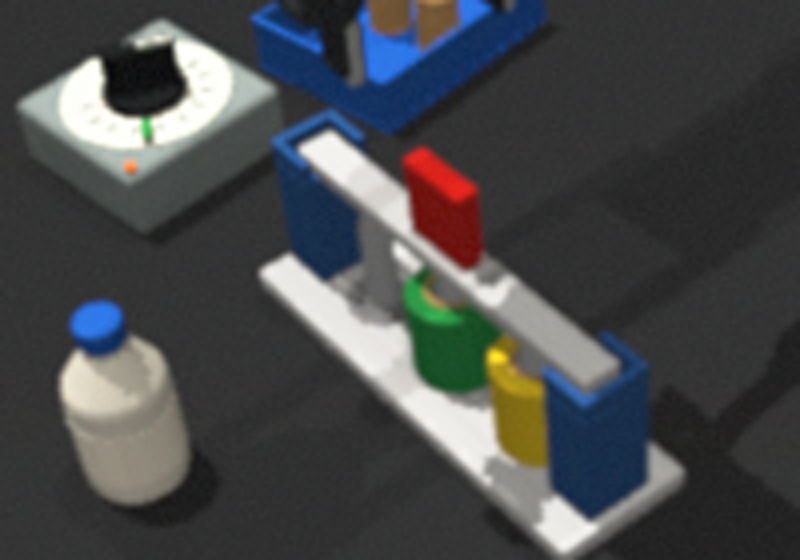

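The bar lies in both saddles, level and central. The dial is at crop (145,80) and the green tab at crop (147,130). I fit the scale disc, tab and pointer line numerically in both cameras.

```bash
cat > dial.py <<'E'
from h import *
s,t=cams()
for nm,p,(x0,y0,x1,y1) in (("t",t,(405,170,475,240)),("s",s,(125,125,200,190))):
    im=p["pixels"][y0:y1,x0:x1];k=4;im=cv2.resize(im,None,fx=k,fy=k,interpolation=2);hsv=cv2.cvtColor(im,cv2.COLOR_BGR2HSV)
    full=lambda c:((np.array(c)+.5)/k-.5+np.array([x0,y0]))
    g=cv2.inRange(hsv,(45,90,30),(85,255,255)); ys,xs=np.nonzero(g); G=full((xs.mean(),ys.mean()))
    w=((hsv[...,2]>190)&(hsv[...,1]<60)).astype(np.uint8)*255
    c=max(cv2.findContours(w,0,1)[0],key=cv2.contourArea);e=cv2.fitEllipse(cv2.convexHull(c));D=full(e[0])
    d=at_z(p,D,.052);q=at_z(p,G,.052);r=(q-d)[:2]
    print(nm,"disc",d[:2].round(4),np.array(e[1])/k,"tab",q[:2].round(4),"n",len(xs),"angle",np.degrees(np.arctan2(r[1],r[0])),np.hypot(*r))
    # white bits inside the black dial
    H=cv2.convexHull(c);ins=np.zeros_like(w);cv2.ellipse(ins,(tuple(e[0]),(e[1][0]*.6,e[1][1]*.6),e[2]),255,-1)
    b=((hsv[...,2]>130)&(hsv[...,1]<80)).astype(np.uint8)*255
    n,l,st,cc=cv2.connectedComponentsWithStats(cv2.bitwise_and(b,ins))
    for i in range(1,n):
        if st[i,4]<12: continue
        m=(l==i).astype(np.uint8);ys,xs=np.nonzero(m);Q=np.c_[xs,ys].astype(np.float32)
        vx,vy,cx,cy=cv2.fitLine(Q,2,0,.01,.01).ravel();a=at_z(p,full((cx,cy)),.091)[:2];bb=at_z(p,full((cx+8*vx,cy+8*vy)),.091)[:2]-a
        print("  white",st[i].tolist(),full(cc[i]).round(1),"line angle z.091",np.degrees(np.arctan2(bb[1],bb[0])),a.round(4),"at z.06",at_z(p,full((cx,cy)),.06)[:2].round(4))
E
python3 dial.py
```

```text
t disc [ 0.5747 -0.3354] [42.97344971 45.39922333] tab [ 0.6037 -0.2979] n 253 angle 52.24461084632428 0.04739027209230727
  white [85, 77, 107, 107, 2703] [438.5 203.8] line angle z.091 -135.3860800175293 [ 0.5628 -0.3217] at z.06 [ 0.5687 -0.3308]
  white [135, 118, 23, 34, 299] [441.1 203.3] line angle z.091 -31.832027760083466 [ 0.5639 -0.3285] at z.06 [ 0.5698 -0.3377]
s disc [ 0.5559 -0.3147] [25.80203629 40.608078  ] tab [ 0.5966 -0.3032] n 144 angle 15.683994034865952 0.0422566504916498
  white [158, 79, 74, 66, 2784] [174.6 153.7] line angle z.091 -142.46284031988222 [ 0.5804 -0.2569] at z.06 [ 0.5578 -0.2924]
```

```bash
python3 -m inch '[{"travel":[-0.525,0.028,0],"twist":-0.18,"grip":1},{"travel":[-0.525,0.028,0],"twist":-0.18,"grip":1},{"travel":[-0.525,0.028,0],"twist":-0.18,"grip":1},{"travel":[-0.525,0.028,0],"twist":-0.18,"grip":1},{"travel":[-0.525,0.028,0],"twist":-0.18,"grip":1}]' >/dev/null
python3 -c "
from h import *
go(.5727,-.3345,.17,58)"
```

```text
travel [-0.4542 -0.243   0.24  ] twist -0.1840226341629468 yaw now 24.9 pos [ 0.5817 -0.1802  0.242 ] t 35.8
```

```bash
python3 -m inch '[{"travel":[-0.454,-0.243,0],"twist":-0.184,"grip":1},{"travel":[-0.454,-0.243,0],"twist":-0.184,"grip":1},{"travel":[-0.454,-0.243,0.24],"twist":-0.184,"grip":1},{"travel":[-0.454,-0.243,0.24],"twist":-0.184,"grip":1},{"travel":[-0.454,-0.243,0.24],"twist":-0.184,"grip":1}]' >/dev/null
python3 -m inch '[{"travel":[0,0,0],"twist":0,"grip":1},{"travel":[0,0,0],"twist":0,"grip":1}]' >/dev/null
python3 -c "
from h import *
go(.5727,-.3345,.079,58)"
```

```text
travel [ 0.0005 -0.0156  0.3155] twist 0.00013964634633036136 yaw now 58.0 pos [ 0.5751 -0.3305  0.1737] t 36.5
```

```bash
python3 -m inch '[{"travel":[0,-0.015,0],"twist":0,"grip":1},{"travel":[0,-0.015,0.15],"twist":0,"grip":1},{"travel":[0,-0.015,0.31],"twist":0,"grip":1},{"travel":[0,-0.015,0.31],"twist":0,"grip":1},{"travel":[0,-0.015,0.31],"twist":0,"grip":1}]' 60
python3 -m inch '[{"travel":[0,0,0],"twist":0,"grip":-1},{"travel":[0,0,0],"twist":0,"grip":-1},{"travel":[0,0,0],"twist":0,"grip":-1},{"travel":[0,0,0],"twist":0,"grip":-1},{"travel":[0,0,0],"twist":0,"grip":-1}]' >/dev/null
python3 -m inch '[{"travel":[0,0,0],"twist":0,"grip":-1},{"travel":[0,0,0],"twist":0,"grip":-1},{"travel":[0,0,0],"twist":0,"grip":-1}]'
python3 -c "
from h import *
go(.5727,-.3345,.079,-37.8);print(monitor.state()['wrist_torque'])"
```

```text
time_s: 37.0
position: [0.5717, -0.3351, 0.0796]
ee_rot: [0.275, 0.962, 0.0, -0.0]
ft_force: [-0.8, -0.5, 0.9]
gripper_width: 0.0855
finger_force: 0.0
time_s: 37.8
position: [0.573, -0.3341, 0.0799]
ee_rot: [0.274, 0.962, 0.001, 0.001]
ft_force: [3.3, 5.7, 3.6]
gripper_width: 0.0131
finger_force: 59.8
travel [ 0.0003 -0.0016  0.0029] twist -0.46676827296553286 yaw now 58.2 pos [ 0.573  -0.3341  0.0799] t 37.8
[ 0.77950173 -0.35767131 -0.067204  ]
```

```bash
python3 -m inch '[{"travel":[0,0,0],"twist":0.2,"grip":-1},{"travel":[0,0,0],"twist":0.2,"grip":-1},{"travel":[0,0,0],"twist":0.2,"grip":-1},{"travel":[0,0,0],"twist":0.2,"grip":-1},{"travel":[0,0,0],"twist":0.2,"grip":-1}]'
python3 -m inch '[{"travel":[0,0,0],"twist":0.2,"grip":-1},{"travel":[0,0,0],"twist":0.2,"grip":-1},{"travel":[0,0,0],"twist":0.2,"grip":-1},{"travel":[0,0,0],"twist":0.2,"grip":-1},{"travel":[0,0,0],"twist":0.2,"grip":-1}]'
python3 -m inch '[{"travel":[0,0,0],"twist":0.133,"grip":-1},{"travel":[0,0,0],"twist":0.133,"grip":-1},{"travel":[0,0,0],"twist":0.133,"grip":-1},{"travel":[0,0,0],"twist":0.133,"grip":-1},{"travel":[0,0,0],"twist":0.133,"grip":-1}]'
python3 -c "
from h import *
go(.5727,-.3345,.079,-37.8);print(monitor.state()['wrist_torque'])"
```

```text
time_s: 38.3
position: [0.5739, -0.3333, 0.0799]
ee_rot: [0.559, 0.829, 0.003, 0.001]
ft_force: [6.2, 7.6, 2.6]
gripper_width: 0.0132
finger_force: 59.7
time_s: 38.8
position: [0.575, -0.3331, 0.0799]
ee_rot: [0.788, 0.616, 0.004, 0.001]
ft_force: [10.7, 7.3, 1.9]
gripper_width: 0.0127
finger_force: 59.4
time_s: 39.3
position: [0.5758, -0.3334, 0.0799]
ee_rot: [0.898, 0.441, 0.004, 0.001]
ft_force: [14.4, 6.2, -1.0]
gripper_width: 0.0127
finger_force: 59.2
travel [-0.0092 -0.0058  0.0029] twist 0.0006254050182601784 yaw now -37.7 pos [ 0.5758 -0.3334  0.0799] t 39.3
[ 1.00245683 -2.03574718  0.01419849]
```

```bash
python3 -m inch '[{"travel":[0,0,0],"twist":0,"grip":1},{"travel":[0,0,0],"twist":0,"grip":1},{"travel":[0,0,0],"twist":0,"grip":1},{"travel":[0,0,0],"twist":0,"grip":1},{"travel":[0,0,0],"twist":0,"grip":1}]'
python3 -m inch '[{"travel":[0,0,-0.15],"twist":0,"grip":1},{"travel":[0,0,-0.3],"twist":0,"grip":1},{"travel":[0,0,-0.45],"twist":0,"grip":1},{"travel":[0,0,-0.45],"twist":0,"grip":1},{"travel":[0,0,-0.45],"twist":0,"grip":1}]'
python3 -m inch '[{"travel":[-0.15,-0.05,0],"twist":0,"grip":1},{"travel":[-0.3,-0.1,0],"twist":0,"grip":1},{"travel":[-0.45,-0.15,0],"twist":0,"grip":1},{"travel":[-0.6,-0.2,0],"twist":0,"grip":1},{"travel":[-0.7,-0.25,0],"twist":0,"grip":1}]'
python3 dial.py
python3 - <<'E'
from h import *
s,t=cams()
for nm,p in(("s",s),("t",t)):
  for n,z in(("dial_grip",.081),("dial_pointer",.06),("mark_point",.06)):
    for d in finder.tip_of(n,p)[:1]: print(n,nm,np.round(d["xy"],1),round(d["conf"],2),at_z(p,d["xy"],z)[:2].round(4))
cv2.imwrite('pics/k1.png',np.hstack([cv2.resize(t['pixels'][165:240,390:490],None,fx=4,fy=5.34,interpolation=2)[:400],cv2.resize(s['pixels'][120:220,120:220],None,fx=4,fy=4,interpolation=2)]))
E
```

```text
time_s: 39.8
position: [0.5713, -0.336, 0.0785]
ee_rot: [0.898, 0.439, -0.0, -0.0]
ft_force: [-0.3, 0.4, 0.4]
gripper_width: 0.0835
finger_force: 0.0
time_s: 40.3
position: [0.572, -0.3363, 0.216]
ee_rot: [0.898, 0.439, 0.001, 0.002]
ft_force: [-0.2, -0.1, -0.1]
gripper_width: 0.0853
finger_force: 0.0
time_s: 40.8
position: [0.3805, -0.4566, 0.211]
ee_rot: [0.899, 0.439, -0.001, -0.002]
ft_force: [0.3, -1.4, -0.5]
gripper_width: 0.0856
finger_force: 0.0
t disc [ 0.5747 -0.3353] [43.17912674 45.68652344] tab [ 0.6037 -0.2979] n 252 angle 52.19204087063887 0.04734693102401207
  white [85, 77, 108, 107, 2851] [438.6 202.9] line angle z.091 -145.19677502670189 [ 0.5652 -0.3222] at z.06 [ 0.5711 -0.3312]
  white [121, 94, 35, 25, 301] [439.1 196. ] line angle z.091 -126.8504109011023 [ 0.5833 -0.3247] at z.06 [ 0.5896 -0.3339]
s disc [ 0.5534 -0.299 ] [29.67812347 81.34903717] tab [ 0.5963 -0.3035] n 146 angle -5.978448506254463 0.04316728075165474
  white [150, 83, 123, 72, 5330] [177.4 154.2] line angle z.091 171.4998286381002 [ 0.5772 -0.2496] at z.06 [ 0.5545 -0.2848]
  white [103, 116, 40, 33, 315] [155.7 158.9] line angle z.091 95.15286129796124 [ 0.625  -0.2779] at z.06 [ 0.6044 -0.3144]
dial_grip s [156.4 145.4] 0.72 [ 0.5812 -0.3349]
dial_pointer s [160.5 158.4] 0.75 [ 0.5948 -0.306 ]
dial_grip t [242.7 154.1] 0.65 [0.7079 0.1789]
dial_pointer t [430.7 196.2] 0.79 [ 0.5894 -0.3112]
mark_point t [431.2 194.6] 0.42 [ 0.5937 -0.3129]
```

View pics/k1.png

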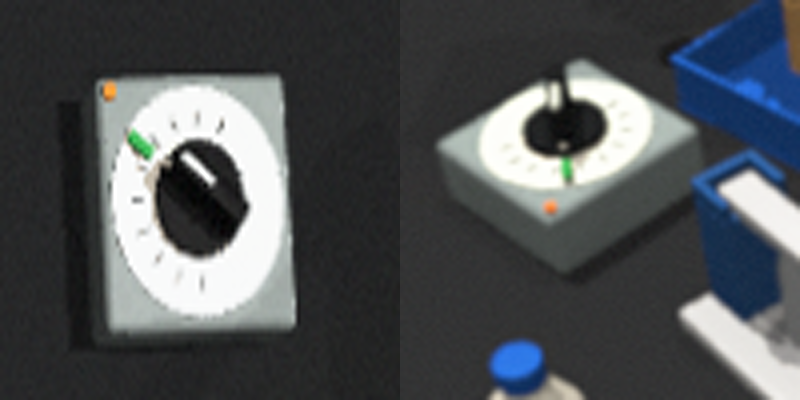

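The last picture shows the white pointer aimed at the green tab: line at 53.1° against the tab at 52.2°. Before handing in, I check that the bar, rolls and cores are still in place.

```bash
python3 - <<'E'
from h import *
s,t=cams()
st=monitor.state();print(st["time_s"],st["position"],st["finger_force"])
def bb(p,lo,hi,box):
    x0,y0,x1,y1=box;m=cv2.inRange(cv2.cvtColor(p["pixels"][y0:y1,x0:x1],cv2.COLOR_BGR2HSV),lo,hi);c=max(cv2.findContours(m,0,1)[0],key=cv2.contourArea);r=cv2.minAreaRect(c);return np.array(r[0])+(x0,y0)
for nm,p,b in(("s",s,(180,140,330,280)),("t",t,(250,165,390,230))):
    r=bb(p,(0,130,160),(10,255,255),b);print(nm,"red",r,at_z(p,r,.163)[:2],"green",bb(p,(45,80,30),(85,255,255),b),"yel",bb(p,(18,120,60),(34,255,255),b))
    for n,z in(("core0",.01),("bar",.097)): print([(n,np.round(d["xy"]),round(d["conf"],2),at_z(p,d["xy"],z)[:2].round(3)) for d in finder.tip_of(n,p)[:3]])
E
```

```text
41.4 [ 0.3842303  -0.45506749  0.21349667] 0.0
s red [234.5 173.5] [ 0.5945209  -0.01877582] green [235.11030579 213.97319794] yel [254.41571808 230.13482666]
[('core0', array([224., 132.]), 0.6, array([ 0.358, -0.316])), ('core0', array([236., 147.]), 0.51, array([ 0.387, -0.238]))]
[('bar', array([237., 192.]), 0.82, array([ 0.586, -0.027]))]
t red [322.57426453 187.75742722] [ 0.59463051 -0.02022432] green [320.2284317  203.80203247] yel [291.0975647  200.62195206]
[('core0', array([433., 280.]), 0.74, array([ 0.373, -0.316])), ('core0', array([407., 281.]), 0.49, array([ 0.373, -0.247]))]
[('bar', array([321., 193.]), 0.83, array([ 0.596, -0.02 ]))]
```

Everything is in place, so I hand the job in.

```bash
python3 -c "
from h import *
print(ticket.sign_off())"
```

```text
the job is handed in; nothing more can be done
None
```

I handed the job in at 41 s: both cores are in the tray, both rolls (green, yellow) are down on their own spindles, the bar is in both saddles and the dial pointer is on the green tab (within about 1° in the images); no verdict came back.

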